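Separator, test plate and snap ring onto a spindle

TASK

Lay the yellow separator sheet over the spindle flat onto the lower test plate, let go, then stack the steel test plate from its stand on top of it. Then take the red-handled pliers, which carry the snap ring, out of their holder, squeeze them fully so that the ring is spread, pass the ring down over the shaft's tip and stop with it level inside the brass groove just above the stacked plate. Finish holding it there: pliers upright and still squeezed, ring spread around the groove, at most resting lightly on the plate; leave the other things on the bench where they are.

Things in the scene. Friction and masses are not known exactly. Their poses are not given: they have to be found in the camera images.
- spindle: Fixed stand, origin at the centre of its underside, z up: round dark base (dia 100 mm, 20 mm high), on it a fixed steel lower test plate (dia 50 mm, top at z = 34 mm), and from its centre an upright aluminium shaft (dia 17 mm) to z = 78 mm with a tapered tip (to dia 10 mm, over the top 12 mm)
- seat (a point): Centre of the top face of the spindle's lower plate (34 mm above the bench), where the sheet lies down
- groove (a point): Centre of the brass-coloured groove in the shaft (12 mm dia, 8 mm wide, from 52 to 60 mm above the bench; with sheet and plate stacked, the plate's top is level with the groove's lower edge)
- shaft_tip (a point): Top end of the shaft, 78 mm above the bench
- sheet: Yellow rigid plastic separator sheet, loose, 62 x 62 x 4 mm, square, with a 22 mm hole in its centre, about 30 g; origin at the centre of its underside, edges along its x and y. It lies centred on a white pedestal 36 mm in diameter and 35 mm high, so its edges are free below; the pedestal's grey foot is 70 mm in diameter, 6 mm high
- plate: Steel test plate, loose, ring-shaped: dia 50 mm, 14 mm thick, 22 mm bore, about 170 g; origin at the centre of its underside. It lies centred on a white pedestal 36 mm in diameter and 20 mm high with a 70 mm foot, 6 mm high
- holder: Fixed grey pliers holder, origin at the centre of the underside below the pliers; two posts (at its y = +-32 mm, top 66 mm, blue lips to 72 mm) carry the pliers' cross bar. The pliers lift straight up out of it; lift by at least 60 mm to be clear
- ring_centre (a point): Centre of the black snap ring (mid thickness) = origin of the pliers. Ring level, 3 mm thick, 32 mm outside, 23 mm bore with two inward lugs: relaxed they leave 14 mm, spread they clear the shaft by about 2 mm. It stays hooked on the plier tips by its ears, at pliers x = -19 mm; its closed side points along +x. It rests on the stacked plate when its centre is 1.5 mm above the plate's top
- pliers: Snap-ring pliers with the ring hooked on, loose, 0.21 kg, upright in the holder, tips down; origin and axes as ring_centre, z up. In the plane x = -19 mm: pivot and dark cross bar (26 x 76 x 8 mm) at z = 50 mm, two red handles, z = 63 to 121 mm, 14 mm wide, spread along y: 49 mm over the outsides at z = 105 mm (57 mm at the top), 28 mm and parallel when fully squeezed, to a stop
- pliers_grip (a point): Point midway between the red handles to grip, 105 mm above the ring's plane, 19 mm behind its centre (pliers x = -19 mm, y = 0). Close the fingers along the pliers' y: squeezing the handles together spreads the ring; a stop prevents overspreading. It starts to open at 5 N of grip and is fully spread at 15 N; grip with about 50 N
- ring_left (a joint): Opening of the snap ring's left arm: 0 relaxed, 0.288 rad fully spread (squeezed to the stop)
- jar_a: Bystander, not to be moved: jar with red cap, dia 44, 50 high mm; origin at the centre of its underside
- jar_b: Bystander, not to be moved: jar with white cap, dia 44, 50 high mm; origin at the centre of its underside
- beaker: Bystander, not to be moved: glass beaker, dia 68, 90 high mm; origin at the centre of its underside
- dish: Bystander, not to be moved: white bowl, dia 90, 30 high mm; origin at the centre of its underside
- wash_bottle: Bystander, not to be moved: white bottle with blue cap, dia 66, 170 high mm; origin at the centre of its underside
- spatula: Bystander, not to be moved: spatula, lying flat, about 280 long mm; origin at the centre of its underside
- spare_plate: Bystander, not to be moved: larger brass plate with a hole, dia 68, 12 high mm; origin at the centre of its underside
Not all that is in view belongs to the job. What is meant by the sheet is not black or pink, and is the larger of those in its own colour.

How it is judged:
On the way, in this order (a step that is already met when the one before it is completed fails the run):
1. the separator sheet lies flat on the lower plate around the shaft, let go (horizontal distance between sheet and seat below 0.0045 m and z of sheet in the frame of seat between -0.002 and 0.002 m and angle between sheet's own z axis and vertical below 0.06 rad and contact force between the fingers and sheet below 0.2 N), for 0.2 s.
2. the test plate lies on the sheet around the shaft, let go (horizontal distance between each of sheet, plate and seat below 0.0045 m and z of sheet in the frame of seat between -0.002 and 0.002 m and angle between each of sheet, plate's own z axis and vertical below 0.06 rad and z of plate in the frame of seat between 0.002 and 0.0065 m and contact force between the fingers and plate below 0.2 N), for 0.2 s.
3. the spread ring is over the upper part of the shaft, above the groove, sheet and plate in place (horizontal distance between each of sheet, plate and seat below 0.0045 m and z of sheet in the frame of seat between -0.002 and 0.002 m and angle between each of sheet, plate's own z axis and vertical below 0.06 rad and z of plate in the frame of seat between 0.002 and 0.0065 m and value of joint ring_left above 0.25 rad and horizontal distance between ring_centre and groove below 0.006 m and z of ring_centre in the frame of groove above 0.008 m), for 0.03 s.
At the end, for the whole second after the job is handed in: Sheet and plate stacked flat, within 4.5 mm of the shaft axis, let go; ring spread over 0.25 rad, within 4.5 mm of the axis, centre 3.4 mm below to 2.8 mm above mid-groove; pliers upright within 0.1 rad, still, gripped over 5 N, pressing under 10 N on plate and spindle (all of step 2 and contact force between the fingers and sheet below 0.2 N and value of joint ring_left above 0.25 rad and horizontal distance between ring_centre and groove below 0.0045 m and z of ring_centre in the frame of groove between -0.0034 and 0.0028 m and angle between pliers's own z axis and vertical below 0.1 rad and contact force between the fingers and pliers above 5 N and contact force between pliers and plate below 10 N and contact force between pliers and spindle below 10 N and linear speed of pliers below 0.02 m/s); the arm keeps its last pose, push and grip.
It fails at once if another thing on the bench was moved by more than 20 mm (distance of any of jar_a, jar_b, beaker, dish, wash_bottle, spatula, spare_plate from where it was at the start of the episode above 0.02 m).
It also fails if it takes over 54 s, if anything falls off the work surface, if the arm or the gripper's body presses on something with over 40 N, if the wrist force passes 120 N, or if a joint passes its speed limit or range.

ROBOT

A 6-joint arm with a two-finger parallel gripper is mounted at the origin on the work surface. World frame = base frame: x ahead of the robot, y to its left, z up, the work surface at z = 0. Lengths are in m, angles in rad, forces in N, time in s.
With the tool pointing down it reaches from about 0.35 to 0.925 m from the base axis. Payload 6.4 kg.
Tool frame: the origin (TCP) lies on the centre line of the jaws, within the pads' length; the fingertips stand 17 mm ahead of it and the grasp point (between the pads) lies 2 mm behind it; z points along the fingers, y is the line along which they close (so a half turn about z gives the same grasp; the last joint's range is limited). The gripper opens to 85 mm and grips with 20 to 120 N. Pads are 22 mm wide; open, the fingers measure 114 mm over their backs; the gripper's body (76 mm by 85 mm) begins 54 mm behind the grasp point. The pads swing forward as they close: fully open they stand 13 mm farther back than shut.
Start: joints at [1.09, 0.245, 1.558, -0, 1.339, -0.174], TCP at [0.196, 0.62, 0.248] pointing down, gripper open.
Joint ranges: [-3.13, 3.13], [-1.02, 2.26], [0.13, 2.54], [-0.95, 4.09], [0.21, 2.88], [-2.74, 2.74]. Speed limits (rad/s): [2.57, 2.57, 3.14, 3.14, 3.14, 3.14].

INTERFACE

Orientations are given as a unit quaternion [x, y, z, w].
In Python, from bench import r gives the robot as it stands. The module is installed in compiled form; this text tells all that it offers.
- The arm moves only by the tool apply_moves, never from a script. Its argument "rows" is a list of rows, each an object of numbers: "jaw": the closure, from 0 (fully open) to 1 (shut); "dx", "dy", "dz": the shift along the world's x, y, z in mm; "rx", "ry", "rz": the turn, a rotation vector about the world's x, y, z in degrees. A call has 1 to 8 rows; each row is the pose to reach, as a shift and turn from the pose commanded when the call began; what a row does not reach only later rows make up. A row lasts 1/10 s, in which the tool goes at most 50 mm and 8.59 degrees, less where a joint would pass 70% of its speed; a pose out of reach is approached as far as the arm can. A call with a gripper value outside its range is refused whole. The fingers move at their own pace and stop on an object; "grip_force" is the grip in N (left out, the last holds). Time passes only in rows, so rows that repeat a pose let the fingers close. It gives the time, the measured TCP pose, the force, the opening and the grip force at its end, in the units of the state.
- r.observe(): the state, without advancing time (a new reading comes with each control period).
- r.capture(name): name is "scene" or "side" or "wrist"; returns a dict with "image" (384x512x3 uint8, red, green, blue), "K" (3x3 intrinsics, pixels), "extrinsics" (4x4, takes a point from camera to world coordinates). Camera axes: x right, y up, looking along -z (the intrinsics and any distortion apply to the point x, -y, -z); pixel columns grow to the right and rows downward; lengths in m; the calibration is good to about 2 mm. A picture is of the moment at which its call begins. There is no depth.
- r.hand_in(): hands the job in; it is judged then, once.
The state is a dict: "time_s": time; "joint_positions": joint angles; "dq": joint speeds; "joint_torque": joint torques, N m; "ee_pos": TCP position; "tcp_rot": TCP orientation; "force": force on the tool from outside, world axes, zero at the start; "wrist_torque": the same for the moment, N m; "gripper_width": opening from 0.0 (shut) to 1.0 (fully open); "finger_force": force on a finger pad.
Only numpy, scipy, OpenCV 4.12 (cv2) and the standard library are available. Lean on these libraries where they do the work, as an engineer would, in place of code of your own. Each camera call takes 0.05 s, during which the arm holds its last target. There are 200 camera calls.

## Working session

There is one attempt and no reset: what is moved stays moved. The work goes in short steps, Python scripts to look and compute and a tool call to move; the robot and the scene stay as the last step left them, time stands still between calls to the robot, and variables do not carry over. Pictures are saved under pics/ and viewed, at most 10 in all, crops included, and the job is handed in when it is done.

Besides the shell and the picture viewer there is one more tool, called after ">>>" as name(argument=value, ...) on one line, values as JSON. apply_moves: Moves the arm, as the interface text tells. Its arguments: {"type":"object","properties":{"rows":{"type":"array"},"grip_force":{"type":"number"}},"required":["rows"]}

```bash
mkdir -p pics
python3 - <<'E'
from bench import r
import cv2, numpy as np, json, pickle
s=r.observe(); print({k:np.round(v,3).tolist() for k,v in s.items()})
d={}
for n in("scene","side","wrist"):
    c=r.capture(n); d[n]=c
    cv2.imwrite(f"pics/{n}0.png",cv2.cvtColor(np.asarray(c["image"]),cv2.COLOR_RGB2BGR))
    print(n,[k for k in c],np.round(c["K"],1).tolist(),np.round(c["extrinsics"],3).tolist())
pickle.dump(d,open("d0.pkl","wb"))
E
```

```text
{'time_s': 0.0, 'joint_positions': [1.09, 0.246, 1.559, -0.0, 1.339, -0.174], 'dq': [0.001, -0.0, -0.002, 0.001, 0.001, -0.0], 'joint_torque': [-0.001, -42.949, -32.614, -0.0, 0.005, -0.0], 'ee_pos': [0.196, 0.619, 0.247], 'tcp_rot': [0.153, 0.988, -0.001, -0.0], 'force': [-0.026, 0.634, 0.251], 'wrist_torque': [-0.058, -0.026, 0.003], 'finger_force': 0.0, 'gripper_width': 0.995}
scene ['image', 'K', 'extrinsics'] [[351.5, 0.0, 258.3], [0.0, 351.5, 197.9], [0.0, 0.0, 1.0]] [[0.732, -0.555, 0.395, 0.927], [0.681, 0.598, -0.423, -0.414], [-0.002, 0.579, 0.815, 0.919], [0.0, 0.0, 0.0, 1.0]]
side ['image', 'K', 'extrinsics'] [[451.4, 0.0, 259.4], [0.0, 451.4, 184.7], [0.0, 0.0, 1.0]] [[0.677, 0.506, -0.535, -0.114], [-0.736, 0.45, -0.506, -0.617], [-0.016, 0.736, 0.677, 0.935], [0.0, 0.0, 0.0, 1.0]]
wrist ['image', 'K', 'extrinsics'] [[288.1, 0.0, 256.9], [0.0, 288.1, 190.6], [0.0, 0.0, 1.0]] [[0.302, -0.915, -0.267, 0.129], [0.953, 0.289, 0.087, 0.641], [-0.002, -0.281, 0.96, 0.371], [0.0, 0.0, 0.0, 1.0]]
```

View pics/scene0.png

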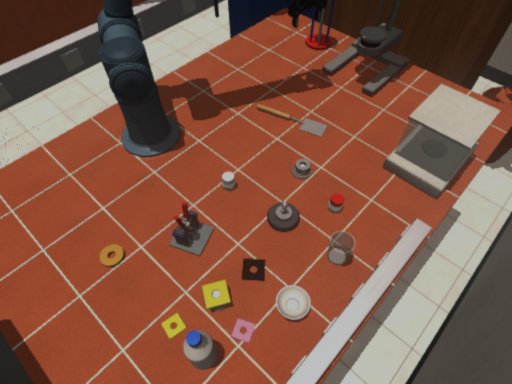

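View pics/side0.png

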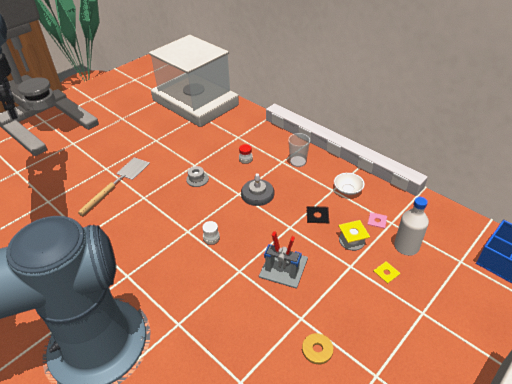

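Scene: sheet (217,294), spindle (284,213), plate stand (303,168), pliers (188,230), and the small yellow decoy at (174,325). Side: sheet (355,231), spindle (257,190), plate (197,176), pliers (284,255). Next are zoomed crops for precise pixel positions.

```bash
cat > cam.py <<'E'
import numpy as np, cv2, pickle
def P(c,X):
    E=np.asarray(c["extrinsics"]);K=np.asarray(c["K"]);X=np.atleast_2d(X).astype(float)
    q=(X-E[:3,3])@E[:3,:3]; q=q*[1,-1,-1]; q=q@K.T; return q[:,:2]/q[:,2:]
def plane(c,uv,z):
    E=np.asarray(c["extrinsics"]);K=np.asarray(c["K"])
    d=np.linalg.inv(K)@[uv[0],uv[1],1]; d=E[:3,:3]@(d*[1,-1,-1]); o=E[:3,3]
    return o+d*(z-o[2])/d[2]
def tri(cs,uvs):
    A=0;b=0
    for c,uv in zip(cs,uvs):
        o=np.asarray(c["extrinsics"])[:3,3]; d=plane(c,uv,0)-o; d/=np.linalg.norm(d); M=np.eye(3)-np.outer(d,d); A=A+M;b=b+M@o
    X=np.linalg.solve(A,b); return X,[np.round(P(c,X)[0]-uv,1).tolist() for c,uv in zip(cs,uvs)]
def crop(c,u,v,w=50,h=50,s=8):
    im=cv2.cvtColor(np.asarray(c["image"]),cv2.COLOR_RGB2BGR)
    x0,y0=int(u-w//2),int(v-h//2); o=cv2.resize(im[y0:y0+h,x0:x0+w],None,fx=s,fy=s,interpolation=cv2.INTER_CUBIC)
    for k in range(0,w,10): cv2.line(o,(k*s,0),(k*s,4),(255,255,255),1); cv2.putText(o,str(x0+k),(k*s,14),0,.35,(255,255,255),1)
    for k in range(0,h,10): cv2.line(o,(0,k*s),(4,k*s),(255,255,255),1); cv2.putText(o,str(y0+k),(5,k*s+4),0,.35,(255,255,255),1)
    return o
E
python3 - <<'E'
from cam import *
d=pickle.load(open("d0.pkl","rb")); a,b=d["scene"],d["side"]
A=[(217,294),(284,213),(303,168),(190,228)];B=[(355,233),(258,190),(197,176),(284,257)]
for p,q in zip(A,B): print(tri([a,b],[p,q]))
h=[np.hstack([crop(c,u,v,50,50,4) for u,v in L]) for c,L in((a,A),(b,B))]
cv2.imwrite("pics/crops.png",np.vstack(h)[:, :800])
# yellow blobs
for n,c in d.items():
    hsv=cv2.cvtColor(np.asarray(c["image"]),cv2.COLOR_RGB2HSV); m=cv2.inRange(hsv,(25,150,90),(35,255,255))
    N,l,s,ce=cv2.connectedComponentsWithStats(m)
    print(n,[(s[i].tolist(),ce[i].round(1).tolist()) for i in range(1,N) if s[i,4]>40])
E
```

```text
(array([ 0.62746098, -0.25448757,  0.03305448]), [[-0.7, 1.2], [-1.1, -0.7]])
(array([0.58860018, 0.05832761, 0.02172375]), [[-0.6, 1.2], [-1.0, -0.9]])
(array([0.51496901, 0.24497522, 0.01422093]), [[-0.2, 0.5], [-0.4, -0.4]])
(array([ 0.43331403, -0.17522166,  0.04729971]), [[-0.4, 0.6], [-0.7, -0.5]])
scene [([203, 281, 27, 27, 482], [215.9, 294.1]), ([162, 314, 24, 24, 294], [173.4, 325.4])]
side [([339, 220, 31, 22, 374], [353.7, 230.7]), ([374, 262, 26, 21, 259], [386.5, 271.8])]
wrist []
```

View pics/crops.png

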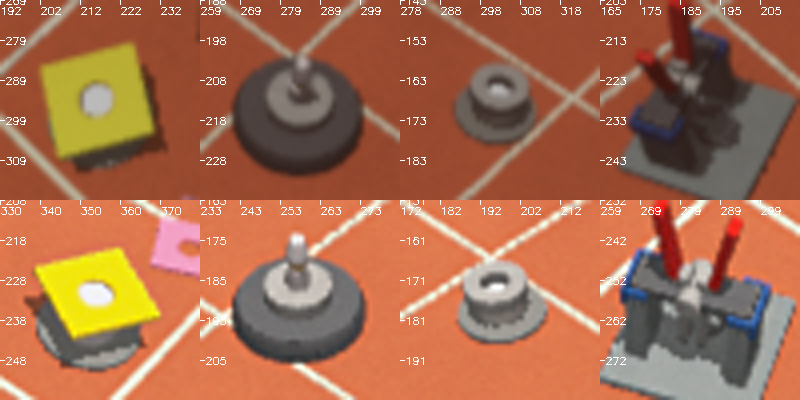

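View pics/wrist0.png

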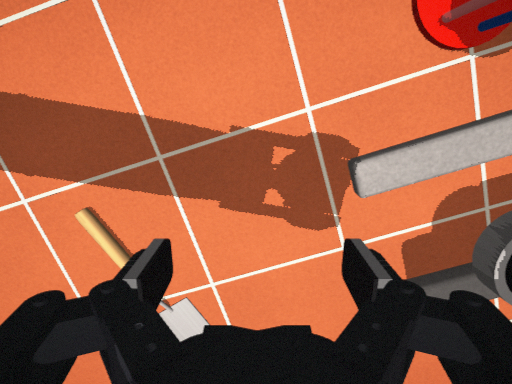

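Crops (4x): sheet hole at scene (216.2,294) and side (354.2,231.5). The plier bar ends are near scene (181,232)/(193,217) and side (270,248)/(298,257). The wrist view shows the fingertips at about (160,245) and (355,245), and no workpieces.

Run:
```python
from cam import *
d=pickle.load(open("d0.pkl","rb")); a,b=d["scene"],d["side"]
for c,box in((a,(195,270,240,320)),(b,(330,212,375,250))):
    hsv=cv2.cvtColor(np.asarray(c["image"]),cv2.COLOR_RGB2HSV); m=cv2.inRange(hsv,(24,130,80),(36,255,255))
    x0,y0,x1,y1=box; mm=np.zeros_like(m); mm[y0:y1,x0:x1]=m[y0:y1,x0:x1]
    ct=max(cv2.findContours(mm,0,1)[0],key=cv2.contourArea)
    pts=np.array([plane(c,p[0],.039)[:2]*1000 for p in ct],np.float32)
    print("sheet",cv2.minAreaRect(pts))
    for n,l in dict(s=[(181,232),(193,217)],b=[(270,248),(298,257)]).items():
        if (n=='s')==(c is a): print("bar",[plane(c,p,.072).round(3).tolist() for p in l])
for c,p,q in((a,(283.5,213),(298+5,145+23)),(b,(257.5,186),(196,172))):
    print("lowplate top",plane(c,p,.034).round(4),)
# picks
print("lower plate", tri([a,b],[(284,212),(257.3,187)]))
print("tip", tri([a,b],[(283.5+.7,198+15.0),(257.2,174.3)]))
print("plate top", tri([a,b],[(302.2,165.3),(196,172.3)]))
```

```text
sheet ((625.939697265625, -253.5069580078125), (63.213470458984375, 62.43994140625), 58.803443908691406)
bar [[0.438, -0.205, 0.072], [0.425, -0.15, 0.072]]
sheet ((626.2808837890625, -253.7091064453125), (64.84758758544922, 62.71500015258789), 58.561344146728516)
bar [[0.416, -0.146, 0.072], [0.44, -0.215, 0.072]]
lowplate top [0.5907 0.0554 0.034 ]
lowplate top [0.5898 0.057  0.034 ]
lower plate (array([0.58896768, 0.05882471, 0.0310246 ]), [[-0.3, 0.5], [-0.4, -0.4]])
tip (array([0.59932673, 0.05395752, 0.06461649]), [[1.8, -3.7], [3.1, 2.8]])
plate top (array([0.51252461, 0.24231105, 0.03081517]), [[-0.0, 0.0], [-0.0, -0.0]])
```

>>> apply_moves(rows=[{"dx":22,"dy":-44},{"dx":44,"dy":-88},{"dx":66,"dy":-132},{"dx":88,"dy":-176},{"dx":110,"dy":-220},{"dx":132,"dy":-264},{"dx":154,"dy":-308},{"dx":176,"dy":-352}])

```text
invalid input at $.rows[0]: expected keys jaw, dx, dy, dz, rx, ry, rz
```

>>> apply_moves(rows=[{"jaw":0,"dx":22,"dy":-44,"dz":0,"rx":0,"ry":0,"rz":-2},{"jaw":0,"dx":44,"dy":-88,"dz":0,"rx":0,"ry":0,"rz":-4},{"jaw":0,"dx":66,"dy":-132,"dz":0,"rx":0,"ry":0,"rz":-6},{"jaw":0,"dx":88,"dy":-176,"dz":0,"rx":0,"ry":0,"rz":-8},{"jaw":0,"dx":110,"dy":-220,"dz":0,"rx":0,"ry":0,"rz":-10},{"jaw":0,"dx":132,"dy":-264,"dz":0,"rx":0,"ry":0,"rz":-12},{"jaw":0,"dx":154,"dy":-308,"dz":0,"rx":0,"ry":0,"rz":-13.5},{"jaw":0,"dx":176,"dy":-352,"dz":0,"rx":0,"ry":0,"rz":-13.5}])

```text
time_s: 0.95
ee_pos: [0.3726, 0.2658, 0.2482]
tcp_rot: [0.268, 0.963, 0.0, 0.0]
force: [0.4, 0.1, 1.0]
gripper_width: 1.005
finger_force: 0.0
```

>>> apply_moves(rows=[{"jaw":0,"dx":22,"dy":-44,"dz":0,"rx":0,"ry":0,"rz":0},{"jaw":0,"dx":44,"dy":-88,"dz":0,"rx":0,"ry":0,"rz":0},{"jaw":0,"dx":66,"dy":-132,"dz":0,"rx":0,"ry":0,"rz":0},{"jaw":0,"dx":88,"dy":-176,"dz":0,"rx":0,"ry":0,"rz":0},{"jaw":0,"dx":110,"dy":-220,"dz":0,"rx":0,"ry":0,"rz":0},{"jaw":0,"dx":132,"dy":-264,"dz":0,"rx":0,"ry":0,"rz":0},{"jaw":0,"dx":154,"dy":-308,"dz":-20,"rx":0,"ry":0,"rz":0},{"jaw":0,"dx":176,"dy":-352,"dz":-40,"rx":0,"ry":0,"rz":0}])

```text
time_s: 1.75
ee_pos: [0.5466, -0.0814, 0.2106]
tcp_rot: [0.268, 0.963, 0.0, 0.001]
force: [0.7, -0.1, 1.0]
gripper_width: 1.005
finger_force: 0.0
```

>>> apply_moves(rows=[{"jaw":0,"dx":22,"dy":-44,"dz":-15,"rx":0,"ry":0,"rz":0},{"jaw":0,"dx":44,"dy":-88,"dz":-30,"rx":0,"ry":0,"rz":0},{"jaw":0,"dx":66,"dy":-132,"dz":-50,"rx":0,"ry":0,"rz":0},{"jaw":0,"dx":78,"dy":-169,"dz":-60,"rx":0,"ry":0,"rz":0},{"jaw":0,"dx":78,"dy":-169,"dz":-60,"rx":0,"ry":0,"rz":0},{"jaw":0,"dx":78,"dy":-169,"dz":-60,"rx":0,"ry":0,"rz":0}])

```text
time_s: 2.35
ee_pos: [0.6232, -0.2488, 0.1493]
tcp_rot: [0.269, 0.963, 0.0, -0.001]
force: [-0.1, 1.1, 0.1]
gripper_width: 1.003
finger_force: 0.0
```

```bash
cat > look.py <<'E'
from bench import r
from cam import *
from scipy.spatial.transform import Rotation as R
def look(name,n="wrist",save=True):
    s=r.observe(); c=r.capture(n); c["s"]=s
    print("t",round(s["time_s"],2),"tcp",np.round(s["ee_pos"],4),"ydir",np.round(np.degrees(np.arctan2(*R.from_quat(s["tcp_rot"]).as_matrix()[1::-1,1])),2),"zdir",R.from_quat(s["tcp_rot"]).as_matrix()[:,2].round(4),"F",np.round(s["force"],2),"w",round(s["gripper_width"],3),"ff",round(s["finger_force"],1))
    if save: cv2.imwrite(f"pics/{name}.png",cv2.cvtColor(np.asarray(c["image"]),cv2.COLOR_RGB2BGR))
    pickle.dump(c,open(name+".pkl","wb")); return c
E
python3 - <<'E'
from look import *
c=look("w1")
hsv=cv2.cvtColor(np.asarray(c["image"]),cv2.COLOR_RGB2HSV); m=cv2.inRange(hsv,(24,130,80),(36,255,255))
for ct in cv2.findContours(m,cv2.RETR_CCOMP,1)[0]:
    if cv2.contourArea(ct)<100: continue
    pts=np.array([plane(c,p[0],.039)[:2]*1000 for p in ct],np.float32); print(cv2.contourArea(ct),cv2.minAreaRect(pts))
print("tcp px",P(c,[c["s"]["ee_pos"]]))
E
```

```text
t 2.35 tcp [ 0.6232 -0.2488  0.1493] ydir 58.83 zdir [-0.0017  0.0014 -1.    ] F [-0.13  1.06  0.07] w 1.003 ff 0.0
1951.0 ((591.2316284179688, -354.92584228515625), (41.2742805480957, 41.17512512207031), 79.15322875976562)
214.5 ((590.994873046875, -354.7248840332031), (15.115827560424805, 15.103389739990234), 58.84498977661133)
4740.0 ((625.0982055664062, -254.04495239257812), (61.0236701965332, 60.9080924987793), 58.841732025146484)
536.0 ((625.3704833984375, -253.61038208007812), (22.873937606811523, 23.021928787231445), 14.585517883300781)
tcp px [[257.11117498 259.21334827]]
```

View pics/w1.png

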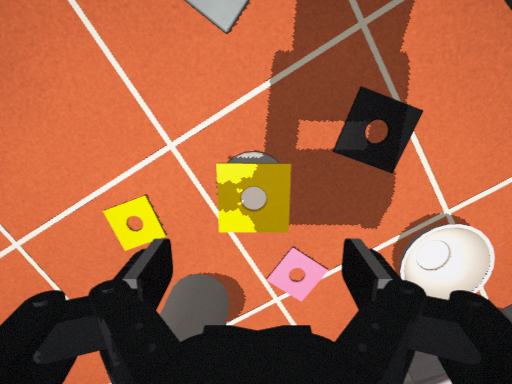

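Wrist view: sheet at (254,198), well aligned with the jaws. The grey bottle is at the lower left (195,310) and the bowl at (450,255). I'll check bottle clearance first.

Run:
```python
from cam import *
d=pickle.load(open("d0.pkl","rb")); a,b=d["scene"],d["side"]
X,_=tri([a,b],[(193.5,337),(420.5,203)]); print("cap",X)
v=X[:2]-[.6252,-.2538]; t=np.radians(58.8); y=np.array([np.cos(t),np.sin(t)]); print("along y",v@y,"along x",v@[-y[1],y[0]])
```

```text
cap [ 0.70261536 -0.37212121  0.1652208 ]
along y -0.06110448451205025 along x -0.12751191669403455
```

>>> apply_moves(rows=[{"jaw":0,"dx":2,"dy":-5,"dz":-15,"rx":0,"ry":0,"rz":0},{"jaw":0,"dx":2,"dy":-5,"dz":-30,"rx":0,"ry":0,"rz":0},{"jaw":0,"dx":2,"dy":-5,"dz":-30,"rx":0,"ry":0,"rz":0},{"jaw":0,"dx":2,"dy":-5,"dz":-30,"rx":0,"ry":0,"rz":0}])

```text
time_s: 2.8
ee_pos: [0.6251, -0.2523, 0.1195]
tcp_rot: [0.268, 0.964, 0.0, -0.001]
force: [0.5, -0.2, 0.5]
gripper_width: 1.002
finger_force: 0.0
```

>>> apply_moves(rows=[{"jaw":0,"dx":0,"dy":-1,"dz":-30,"rx":0,"ry":0,"rz":0},{"jaw":0,"dx":0,"dy":-1,"dz":-60,"rx":0,"ry":0,"rz":0},{"jaw":0,"dx":0,"dy":-1,"dz":-78,"rx":0,"ry":0,"rz":0},{"jaw":0,"dx":0,"dy":-1,"dz":-78,"rx":0,"ry":0,"rz":0},{"jaw":0,"dx":0,"dy":-1,"dz":-78,"rx":0,"ry":0,"rz":0}])

```text
time_s: 3.3
ee_pos: [0.6262, -0.2543, 0.0434]
tcp_rot: [0.268, 0.963, -0.0, 0.0]
force: [-0.2, -0.3, 0.7]
gripper_width: 1.002
finger_force: 0.0
```

Run:
```python
from look import *
c=look("w2")
hsv=cv2.cvtColor(np.asarray(c["image"]),cv2.COLOR_RGB2HSV); m=cv2.inRange(hsv,(24,130,80),(36,255,255))
for ct in cv2.findContours(m,cv2.RETR_CCOMP,1)[0]:
    if cv2.contourArea(ct)<100: continue
    pts=np.array([plane(c,p[0],.039)[:2]*1000 for p in ct],np.float32); print(cv2.contourArea(ct),cv2.minAreaRect(pts))
```

```text
t 3.3 tcp [ 0.6262 -0.2543  0.0434] ydir 58.93 zdir [ 8.e-04 -5.e-04 -1.e+00] F [-0.22 -0.28  0.66] w 1.002 ff 0.0
3368.5 ((585.7863159179688, -340.5254211425781), (37.88774490356445, 30.486188888549805), 79.44613647460938)
429.5 ((588.5926513671875, -340.74755859375), (13.584606170654297, 12.153504371643066), 4.346818447113037)
13541.0 ((624.8897094726562, -253.65020751953125), (61.11725997924805, 62.05970001220703), 58.94480514526367)
1334.5 ((624.4182739257812, -253.16561889648438), (21.862276077270508, 21.386934280395508), 11.857124328613281)
```

View pics/w2.png

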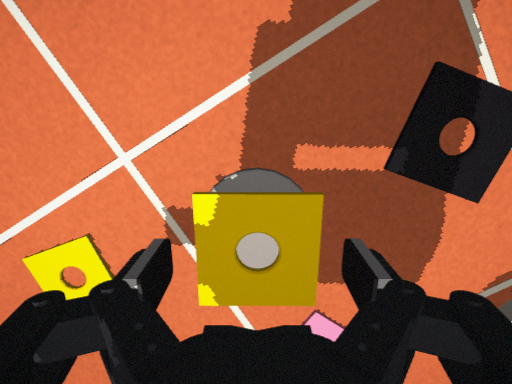

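The sheet sits centred between the jaws (193–323 px, hole at (257,250)). I'll lower slightly and close.

>>> apply_moves(rows=[{"jaw":0,"dx":-1,"dy":0.5,"dz":-2.5,"rx":0,"ry":0,"rz":0},{"jaw":1,"dx":-1,"dy":0.5,"dz":-2.5,"rx":0,"ry":0,"rz":0},{"jaw":1,"dx":-1,"dy":0.5,"dz":-2.5,"rx":0,"ry":0,"rz":0},{"jaw":1,"dx":-1,"dy":0.5,"dz":-2.5,"rx":0,"ry":0,"rz":0},{"jaw":1,"dx":-1,"dy":0.5,"dz":-2.5,"rx":0,"ry":0,"rz":0},{"jaw":1,"dx":-1,"dy":0.5,"dz":-2.5,"rx":0,"ry":0,"rz":0}], grip_force=25)

```text
time_s: 3.95
ee_pos: [0.6252, -0.254, 0.0411]
tcp_rot: [0.268, 0.963, -0.0, 0.001]
force: [-1.0, 0.1, 5.9]
gripper_width: 0.714
finger_force: 27.4
```

>>> apply_moves(rows=[{"jaw":1,"dx":0,"dy":0,"dz":20,"rx":0,"ry":0,"rz":0},{"jaw":1,"dx":0,"dy":0,"dz":60,"rx":0,"ry":0,"rz":0},{"jaw":1,"dx":2,"dy":30,"dz":95,"rx":0,"ry":0,"rz":0},{"jaw":1,"dx":7,"dy":75,"dz":110,"rx":0,"ry":0,"rz":0},{"jaw":1,"dx":11,"dy":122,"dz":110,"rx":0,"ry":0,"rz":0},{"jaw":1,"dx":15,"dy":169,"dz":110,"rx":0,"ry":0,"rz":0},{"jaw":1,"dx":20,"dy":216,"dz":110,"rx":0,"ry":0,"rz":0},{"jaw":1,"dx":23,"dy":256,"dz":110,"rx":0,"ry":0,"rz":0}])

```text
time_s: 4.75
ee_pos: [0.6474, 0.0047, 0.1497]
tcp_rot: [0.268, 0.964, 0.0, -0.0]
force: [0.2, -0.2, -1.3]
gripper_width: 0.712
finger_force: 27.6
```

>>> apply_moves(rows=[{"jaw":1,"dx":2,"dy":20,"dz":0,"rx":0,"ry":0,"rz":0},{"jaw":1,"dx":2,"dy":20,"dz":0,"rx":0,"ry":0,"rz":0},{"jaw":1,"dx":2,"dy":20,"dz":0,"rx":0,"ry":0,"rz":0}])

```text
time_s: 5.05
ee_pos: [0.6495, 0.0224, 0.1497]
tcp_rot: [0.268, 0.964, -0.0, -0.0]
force: [0.2, -0.3, 0.2]
gripper_width: 0.715
finger_force: 27.6
```

Run:
```python
from look import *
c=look("w3"); s=look("s3","side",False); a=look("a3","scene",False)
print(P(c,[[.589,.058,.034],[.589,.058,.078]]))
im=cv2.imread("pics/w3.png"); s=crop(s,258,170,100,100,3); a=crop(a,284,205,100,100,3)
im=np.vstack([im,np.zeros((216,512,3),np.uint8)]); o=np.hstack([im[:600],np.vstack([s[:300,:288],a[:300,:288]])]); cv2.imwrite("pics/v3.png",o)
```

```text
t 5.05 tcp [0.6495 0.0224 0.1497] ydir 58.97 zdir [-5.e-04 -3.e-04 -1.e+00] F [ 0.23 -0.27  0.2 ] w 0.715 ff 27.6
t 5.1 tcp [0.6496 0.0217 0.1498] ydir 58.9 zdir [-4.e-04 -3.e-04 -1.e+00] F [-0.31 -1.57 -0.75] w 0.716 ff 27.6
t 5.15 tcp [0.6496 0.0212 0.1499] ydir 58.86 zdir [-3.e-04 -3.e-04 -1.e+00] F [ 0.18 -0.69 -0.14] w 0.713 ff 27.6
[[256.37375448 107.10012411]
 [256.18175508 107.27451123]]
```

View pics/v3.png

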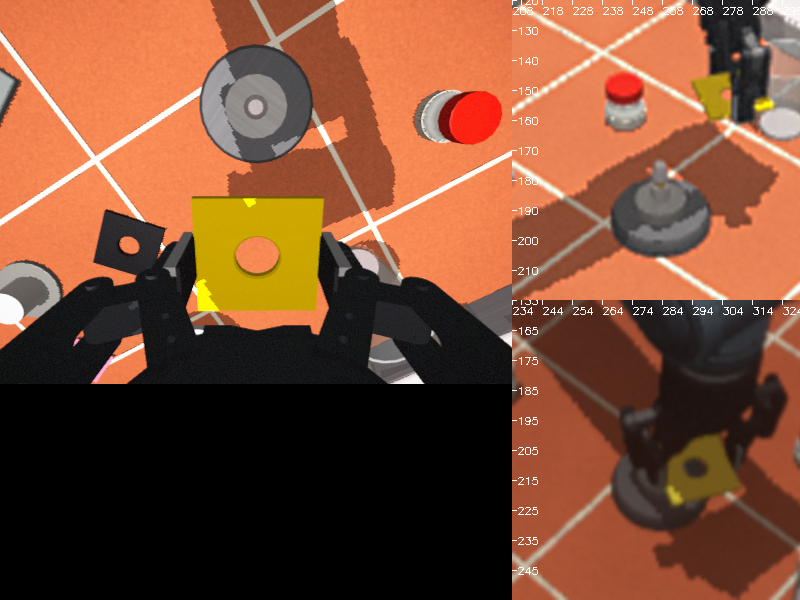

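Wrist: shaft tip at (256,106.5), lower plate centred at (256,106), held sheet hole at (257,255). Now the offset.

Run:
```python
from look import *
c=pickle.load(open("w3.pkl","rb")); t=np.array(c["s"]["ee_pos"])
hsv=cv2.cvtColor(np.asarray(c["image"]),cv2.COLOR_RGB2HSV); m=cv2.inRange(hsv,(22,130,80),(36,255,255))
cts,h=cv2.findContours(m,cv2.RETR_CCOMP,1)
for ct in cts:
    if cv2.contourArea(ct)<800: continue
    pts=np.array([plane(c,p[0],t[2]-.0025)[:2]*1000 for p in ct],np.float32); print(cv2.contourArea(ct),cv2.minAreaRect(pts), np.array(cv2.minAreaRect(pts)[0])-t[:2]*1000)
g=cv2.cvtColor(np.asarray(c["image"]),cv2.COLOR_RGB2GRAY)
hs=cv2.HoughCircles(g[40:170,190:320],cv2.HOUGH_GRADIENT_ALT,1,1,param1=150,param2=.6,minRadius=4,maxRadius=70)
if hs is not None:
    for x,y,rr in hs.reshape(-1,3): print("circ",x+190,y+40,rr,[plane(c,(x+190,y+40),z).round(4)[:2].tolist() for z in(.02,.034,.078)])
```

```text
13967.5 ((649.3021240234375, 22.2329044342041), (61.756858825683594, 62.22624206542969), 59.16374206542969) [-0.21766128 -0.16173115]
1338.0 ((648.6142578125, 22.67241668701172), (21.637645721435547, 21.336593627929688), 26.068552017211914) [-0.90552749  0.2777811 ]
circ 256.0 98.0 56.481777 [[0.5826, 0.0615], [0.5829, 0.0613], [0.584, 0.0609]]
circ 257.0 91.0 48.741104 [[0.5782, 0.065], [0.5788, 0.0647], [0.5807, 0.0636]]
circ 246.0 93.0 45.746258 [[0.5749, 0.0564], [0.5756, 0.0565], [0.578, 0.0569]]
circ 246.0 114.0 44.070595 [[0.5893, 0.0475], [0.5893, 0.0481], [0.5892, 0.0501]]
circ 258.0 125.0 41.36588 [[0.6024, 0.0515], [0.6017, 0.0519], [0.5993, 0.0532]]
circ 268.0 96.0 44.54049 [[0.5864, 0.0709], [0.5865, 0.0702], [0.5869, 0.0682]]
circ 266.0 114.0 44.3988 [[0.5981, 0.0621], [0.5976, 0.0619], [0.596, 0.0613]]
circ 256.0 83.0 40.704124 [[0.5724, 0.0676], [0.5733, 0.0671], [0.5762, 0.0656]]
circ 265.0 87.0 42.68043 [[0.579, 0.0724], [0.5795, 0.0716], [0.5812, 0.0693]]
circ 268.0 124.0 50.08592 [[0.6061, 0.0593], [0.6052, 0.0593], [0.6022, 0.0592]]
circ 270.0 106.0 44.379574 [[0
[... 1525 characters left out ...]
4 [[0.594, 0.0506], [0.5938, 0.051], [0.5929, 0.0525]]
circ 223.0 132.0 15.192086 [[0.5919, 0.0225], [0.5917, 0.0245], [0.5912, 0.0308]]
circ 244.0 63.0 16.045053 [[0.5543, 0.0671], [0.5562, 0.0666], [0.5622, 0.0652]]
circ 220.0 84.0 15.987617 [[0.5577, 0.0416], [0.5594, 0.0426], [0.5648, 0.0456]]
circ 218.0 91.0 17.632168 [[0.5615, 0.0372], [0.563, 0.0384], [0.5677, 0.0421]]
circ 217.0 124.0 13.116779 [[0.5835, 0.0217], [0.5838, 0.0238], [0.5847, 0.0302]]
circ 257.0 91.0 20.552094 [[0.5782, 0.065], [0.5788, 0.0647], [0.5807, 0.0636]]
circ 206.0 107.0 13.306093 [[0.567, 0.0215], [0.5682, 0.0235], [0.572, 0.03]]
circ 280.0 147.0 11.429144 [[0.6286, 0.0584], [0.6264, 0.0584], [0.6195, 0.0585]]
```

>>> apply_moves(rows=[{"jaw":1,"dx":-30,"dy":18,"dz":0,"rx":0,"ry":0,"rz":0},{"jaw":1,"dx":-60.5,"dy":36.5,"dz":-10,"rx":0,"ry":0,"rz":0},{"jaw":1,"dx":-60.5,"dy":36.5,"dz":-40,"rx":0,"ry":0,"rz":0},{"jaw":1,"dx":-60.5,"dy":36.5,"dz":-50,"rx":0,"ry":0,"rz":0},{"jaw":1,"dx":-60.5,"dy":36.5,"dz":-50,"rx":0,"ry":0,"rz":0},{"jaw":1,"dx":-60.5,"dy":36.5,"dz":-50,"rx":0,"ry":0,"rz":0}])

```text
time_s: 5.8
ee_pos: [0.5903, 0.0579, 0.1009]
tcp_rot: [0.268, 0.963, 0.0, 0.001]
force: [0.3, 1.3, -0.4]
gripper_width: 0.714
finger_force: 27.6
```

Run:
```python
from look import *
c=look("w4"); im=np.asarray(c["image"]); t=np.array(c["s"]["ee_pos"])
print(P(c,[[.589,.058,.078],[*t[:2]+[-.0005,0],t[2]-.0025]]))
hsv=cv2.cvtColor(im,cv2.COLOR_RGB2HSV); m=cv2.inRange(hsv,(22,130,80),(36,255,255))
cts,h=cv2.findContours(m,cv2.RETR_CCOMP,1)
for ct in cts:
    if 800<cv2.contourArea(ct)<3000: 
        x,y,w,hh=cv2.boundingRect(ct);print(x,y,w,hh); o=cv2.resize(im[y-5:y+hh+5,x-5:x+w+5,::-1],None,fx=10,fy=10); cv2.imwrite("pics/hole4.png",o)
```

```text
t 5.8 tcp [0.5903 0.0579 0.1009] ydir 58.86 zdir [ 1.2e-03 -2.0e-04 -1.0e+00] F [ 0.26  1.27 -0.37] w 0.714 ff 27.6
[[255.964629   236.37172891]
 [256.61349582 255.84682405]]
234 236 46 39
```

View pics/hole4.png

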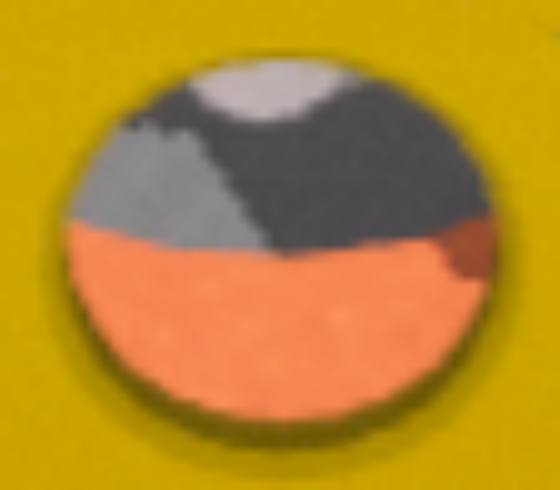

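The view through the hole shows the tip's lower rim at about (255.5,243) with the hole centre at (257,255). That puts the tip roughly 1 mm from the prediction, so I'll correct slightly and descend.

>>> apply_moves(rows=[{"jaw":1,"dx":-1.7,"dy":0.2,"dz":-5,"rx":0,"ry":0,"rz":0},{"jaw":1,"dx":-1.7,"dy":0.2,"dz":-15,"rx":0,"ry":0,"rz":0},{"jaw":1,"dx":-1.7,"dy":0.2,"dz":-25,"rx":0,"ry":0,"rz":0},{"jaw":1,"dx":-1.7,"dy":0.2,"dz":-35,"rx":0,"ry":0,"rz":0},{"jaw":1,"dx":-1.7,"dy":0.2,"dz":-42,"rx":0,"ry":0,"rz":0},{"jaw":1,"dx":-1.7,"dy":0.2,"dz":-42,"rx":0,"ry":0,"rz":0}])

```text
time_s: 6.45
ee_pos: [0.5864, 0.0591, 0.0563]
tcp_rot: [0.268, 0.963, -0.0, -0.002]
force: [-1.4, -0.1, 0.5]
gripper_width: 0.714
finger_force: 27.6
```

>>> apply_moves(rows=[{"jaw":1,"dx":0,"dy":0,"dz":-6,"rx":0,"ry":0,"rz":0},{"jaw":1,"dx":0,"dy":0,"dz":-12,"rx":0,"ry":0,"rz":0},{"jaw":1,"dx":0,"dy":0,"dz":-15,"rx":0,"ry":0,"rz":0},{"jaw":1,"dx":0,"dy":0,"dz":-16,"rx":0,"ry":0,"rz":0},{"jaw":1,"dx":0,"dy":0,"dz":-16,"rx":0,"ry":0,"rz":0},{"jaw":1,"dx":0,"dy":0,"dz":-16,"rx":0,"ry":0,"rz":0}])

```text
time_s: 7.05
ee_pos: [0.5877, 0.059, 0.0424]
tcp_rot: [0.268, 0.963, 0.0, 0.0]
force: [-0.0, -0.5, 0.1]
gripper_width: 0.712
finger_force: 27.6
```

>>> apply_moves(rows=[{"jaw":1,"dx":0,"dy":0,"dz":-1,"rx":0,"ry":0,"rz":0},{"jaw":1,"dx":0,"dy":0,"dz":-2,"rx":0,"ry":0,"rz":0},{"jaw":1,"dx":0,"dy":0,"dz":-2,"rx":0,"ry":0,"rz":0}])

```text
time_s: 7.35
ee_pos: [0.5877, 0.059, 0.0403]
tcp_rot: [0.268, 0.963, 0.0, 0.0]
force: [0.8, -0.4, 0.5]
gripper_width: 0.719
finger_force: 27.6
```

>>> apply_moves(rows=[{"jaw":0.1,"dx":0,"dy":0,"dz":-0.5,"rx":0,"ry":0,"rz":0},{"jaw":0,"dx":0,"dy":0,"dz":-0.5,"rx":0,"ry":0,"rz":0},{"jaw":0,"dx":0,"dy":0,"dz":-0.5,"rx":0,"ry":0,"rz":0},{"jaw":0,"dx":0,"dy":0,"dz":-0.5,"rx":0,"ry":0,"rz":0},{"jaw":0,"dx":0,"dy":0,"dz":20,"rx":0,"ry":0,"rz":0},{"jaw":0,"dx":0,"dy":0,"dz":60,"rx":0,"ry":0,"rz":0},{"jaw":0,"dx":0,"dy":0,"dz":100,"rx":0,"ry":0,"rz":0},{"jaw":0,"dx":0,"dy":0,"dz":100,"rx":0,"ry":0,"rz":0}])

```text
time_s: 8.15
ee_pos: [0.5917, 0.0587, 0.147]
tcp_rot: [0.268, 0.963, 0.001, 0.006]
force: [-0.1, -0.5, 1.3]
gripper_width: 0.999
finger_force: 0.0
```

```bash
cat >> look.py <<'E'
def yellow(c,z,lo=800,ref=None):
    hsv=cv2.cvtColor(np.asarray(c["image"]),cv2.COLOR_RGB2HSV); m=cv2.inRange(hsv,(22,110,70),(36,255,255))
    for ct in cv2.findContours(m,cv2.RETR_CCOMP,1)[0]:
        if cv2.contourArea(ct)<lo: continue
        pts=np.array([plane(c,p[0],z)[:2]*1000 for p in ct],np.float32); (x,y),wh,a=cv2.minAreaRect(pts); print("yellow",np.round([x,y,*wh,a],1))
E
python3 - <<'E'
from look import *
c=look("w5"); yellow(c,.038,300)
a=look("a5","scene",False); yellow(a,.038,200); b=look("b5","side",False); yellow(b,.038,200)
im=cv2.imread("pics/w5.png")[130:330,150:370]; im=cv2.resize(im,None,fx=2,fy=2); print(P(c,[[.588,.058,.038],[.588,.058,.078]]))
cv2.imwrite("pics/v5.png",im)
E
```

```text
t 8.15 tcp [0.5917 0.0587 0.147 ] ydir 58.93 zdir [ 0.0123 -0.0011 -0.9999] F [-0.12 -0.46  1.27] w 0.999 ff 0.0
yellow [588.1  58.5  62.4  62.3  58.8]
yellow [592.2  56.   21.9  32.1  58. ]
t 8.2 tcp [0.5899 0.0588 0.1439] ydir 58.93 zdir [ 7.3e-03 -7.0e-04 -1.0e+00] F [-0.11  0.19 -1.25] w 1.002 ff 0.0
yellow [ 607.4 -378.6   45.    45.4   79.3]
t 8.25 tcp [0.5882 0.059  0.1414] ydir 58.93 zdir [ 2.6e-03 -3.0e-04 -1.0e+00] F [-0.36  0.12  0.61] w 1.002 ff 0.0
yellow [ 303.7 -380.1   60.3   61.5   42.1]
yellow [ 570.4 -385.3   46.8   47.4   79.4]
yellow [588.7  58.3  66.   64.4  60.5]
[[253.40663147 189.04147562]
 [253.02652424 205.21265734]]
```

>>> apply_moves(rows=[{"jaw":0,"dx":-15,"dy":40,"dz":0,"rx":0,"ry":0,"rz":0},{"jaw":0,"dx":-33,"dy":85,"dz":0,"rx":0,"ry":0,"rz":0},{"jaw":0,"dx":-52,"dy":130,"dz":0,"rx":0,"ry":0,"rz":0},{"jaw":0,"dx":-70,"dy":170,"dz":0,"rx":0,"ry":0,"rz":0},{"jaw":0,"dx":-75,"dy":183,"dz":0,"rx":0,"ry":0,"rz":0},{"jaw":0,"dx":-75,"dy":183,"dz":0,"rx":0,"ry":0,"rz":0},{"jaw":0,"dx":-75,"dy":183,"dz":0,"rx":0,"ry":0,"rz":0}])

```text
time_s: 9.0
ee_pos: [0.5124, 0.2412, 0.1391]
tcp_rot: [0.268, 0.963, -0.001, -0.001]
force: [0.2, -0.3, -0.2]
gripper_width: 1.001
finger_force: 0.0
```

Run:
```python
from look import *
c=look("w6")
d=pickle.load(open("d0.pkl","rb")); A,B=d["scene"],d["side"]
print("jar_a",tri([A,B],[(337,199),(245.5,149)])[0],"jar_b",tri([A,B],[(228,177),(210,226)])[0])
t=np.array([.5125,.2423,.034])
print(P(c,[t]))
g=cv2.cvtColor(np.asarray(c["image"]),cv2.COLOR_RGB2GRAY)
u,v=P(c,[t])[0].astype(int); w=70
o=cv2.resize(cv2.cvtColor(np.asarray(c["image"]),cv2.COLOR_RGB2BGR)[v-w:v+w,u-w:u+w],None,fx=4,fy=4); cv2.imwrite("pics/v6.png",o)
print("crop origin",u-w,v-w)
```

```text
t 9.0 tcp [0.5124 0.2412 0.1391] ydir 58.91 zdir [-1.5e-03 -9.0e-04 -1.0e+00] F [ 0.23 -0.34 -0.2 ] w 1.001 ff 0.0
jar_a [0.68219229 0.19568449 0.04693954] jar_b [0.37939555 0.03156426 0.05031965]
[[258.42449787 194.37241951]]
crop origin 188 124
```

View pics/v6.png

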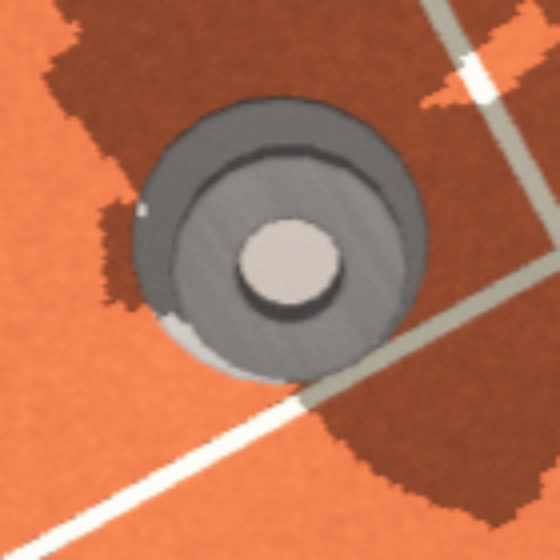

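Plate top disc is centred at crop (289,268.5), i.e. pixel (260.3,191.1), giving about (0.511,0.245). I'll descend and grasp.

>>> apply_moves(rows=[{"jaw":0,"dx":-1.4,"dy":3.8,"dz":-25,"rx":0,"ry":0,"rz":0},{"jaw":0,"dx":-1.4,"dy":3.8,"dz":-60,"rx":0,"ry":0,"rz":0},{"jaw":0,"dx":-1.4,"dy":3.8,"dz":-90,"rx":0,"ry":0,"rz":0},{"jaw":0,"dx":-1.4,"dy":3.8,"dz":-101,"rx":0,"ry":0,"rz":0},{"jaw":0,"dx":-1.4,"dy":3.8,"dz":-101,"rx":0,"ry":0,"rz":0},{"jaw":0,"dx":-1.4,"dy":3.8,"dz":-101,"rx":0,"ry":0,"rz":0}])

```text
time_s: 9.65
ee_pos: [0.5124, 0.2454, 0.0403]
tcp_rot: [0.268, 0.963, 0.0, 0.001]
force: [-0.1, -1.0, 0.6]
gripper_width: 0.998
finger_force: 0.0
```

Run:
```python
from look import *
c=pickle.load(open("w6.pkl","rb")); print("plate",plane(c,(260.25,191.2),.034))
c=look("w7"); t=np.array(c["s"]["ee_pos"])
im=np.asarray(c["image"]); g=cv2.cvtColor(im,cv2.COLOR_RGB2GRAY); hsv=cv2.cvtColor(im,cv2.COLOR_RGB2HSV)
# bore: bright white pedestal inside the plate
m=((hsv[...,1]<50)&(g>150)).astype(np.uint8)*255; m[:200]=0;m[320:]=0;m[:,:200]=0;m[:,320:]=0
N,l,s,ce=cv2.connectedComponentsWithStats(m)
for i in range(1,N):
    if s[i,4]>100: print(s[i],ce[i])
print(P(c,[[.511,.245,.034],[.511,.245,.020]]), g[200:320:5,257])
```

```text
plate [0.51092157 0.24501525 0.034     ]
t 9.65 tcp [0.5124 0.2454 0.0403] ydir 58.86 zdir [ 1.8e-03  4.0e-04 -1.0e+00] F [-0.1  -0.95  0.59] w 0.998 ff 0.0
[ 222  206   80   52 2026] [257.06762093 230.5029615 ]
[295 251  25  20 157] [308.63057325 259.96815287]
[200 290  56  30 381] [225.25459318 303.78740157]
[[254.92394376 251.0200588 ]
 [255.07255261 238.69035221]] [ 83  92 157 153 153 148 190 223 222 221 223 220  78  79 134 144 142 146
 142 108 179 177 177 174]
```

>>> apply_moves(rows=[{"jaw":0,"dx":-1,"dy":0,"dz":-2,"rx":0,"ry":0,"rz":0},{"jaw":1,"dx":-1,"dy":0,"dz":-2,"rx":0,"ry":0,"rz":0},{"jaw":1,"dx":-1,"dy":0,"dz":-2,"rx":0,"ry":0,"rz":0},{"jaw":1,"dx":-1,"dy":0,"dz":-2,"rx":0,"ry":0,"rz":0},{"jaw":1,"dx":-1,"dy":0,"dz":-2,"rx":0,"ry":0,"rz":0},{"jaw":1,"dx":-1,"dy":0,"dz":-2,"rx":0,"ry":0,"rz":0},{"jaw":1,"dx":-1,"dy":0,"dz":-2,"rx":0,"ry":0,"rz":0}], grip_force=45)

```text
time_s: 10.4
ee_pos: [0.5105, 0.246, 0.0382]
tcp_rot: [0.268, 0.963, 0.0, 0.0]
force: [-1.7, 0.1, 5.4]
gripper_width: 0.564
finger_force: 45.5
```

>>> apply_moves(rows=[{"jaw":1,"dx":0,"dy":0,"dz":20,"rx":0,"ry":0,"rz":0},{"jaw":1,"dx":0,"dy":0,"dz":60,"rx":0,"ry":0,"rz":0},{"jaw":1,"dx":0,"dy":0,"dz":100,"rx":0,"ry":0,"rz":0},{"jaw":1,"dx":17,"dy":-40,"dz":110,"rx":0,"ry":0,"rz":0},{"jaw":1,"dx":35,"dy":-85,"dz":110,"rx":0,"ry":0,"rz":0},{"jaw":1,"dx":54,"dy":-130,"dz":110,"rx":0,"ry":0,"rz":0},{"jaw":1,"dx":72,"dy":-170,"dz":110,"rx":0,"ry":0,"rz":0},{"jaw":1,"dx":76,"dy":-186,"dz":110,"rx":0,"ry":0,"rz":0}])

```text
time_s: 11.2
ee_pos: [0.5874, 0.0564, 0.1472]
tcp_rot: [0.27, 0.963, -0.0, 0.001]
force: [0.2, -0.1, -2.2]
gripper_width: 0.564
finger_force: 47.2
```

Run:
```python
from look import *
c=look("w8"); im=np.asarray(c["image"]); t=np.array(c["s"]["ee_pos"]); hsv=cv2.cvtColor(im,cv2.COLOR_RGB2HSV); g=cv2.cvtColor(im,cv2.COLOR_RGB2GRAY)
zt=t[2]-.038+.034
print("pred tcp@top",P(c,[[t[0],t[1],zt]]),"tip",P(c,[[.588,.0585,.078]]))
for v in range(200,300,4): print(v,"".join("Y" if 20<h<38 and s>90 else "O" if s>90 else "#" if g_<60 else "+" if g_<110 else "." if g_<170 else "W" for (h,s,_),g_ in zip(hsv[v,205:310:2],g[v,205:310:2])))
```

```text
t 11.2 tcp [0.5874 0.0564 0.1472] ydir 58.73 zdir [ 9.e-04 -8.e-04 -1.e+00] F [ 0.21 -0.08 -2.18] w 0.564 ff 47.2
pred tcp@top [[257.12402729 255.10367761]] tip [[260.06116342 208.96114294]]
200 OOO......YYYYYYYYYYYYY++++.+.++..YYYYYYYYYYYYY+++++#O
204 OOOO......YYYYYYYYYYY++++++++++++YYYYYYYYYYYYY++++#OO
208 OOOOO.....YYYYY+++++++++++++++++++++++YYYYYYYY++++OOO
212 OOOOOO....YYY++++++++...........++++++++YYYYYY++#OOOO
216 OOOOOOOO..+++++.......................+++++YYY+OOOOOO
220 OOOOOOOO++++.............................++++OOOOOOOO
224 OOOOOOO++...................................++OOOOOOO
228 OOOOOO+.......................................+OOOOOO
232 +##OO+.........................................+OO##+
236 ####+...................OOOOO...................+#O##
240 O##+...............OOOOOOOOOOOOOOO...............+###
244 ###..............OOOOOOOOOOOOOOOOOOO..............###
248 ##+.............OOOOOOOOOOOOOOOOOOOOO.............###
252 ##+............++OOOOOOOOOOOOOOOOOOO++............+##
256 ##+............+++OOOOOOOOOOOOOOOOO+++............+##
260 ###............++++++OOOOOOOOOOO++++++............###
264 ###+............+++++++++++++++++++++............+##O
268 ####..............+++++++++++++++++..............####
272 ###OO...............+++++++++++++...............OO###
276 O#OOOO.........................................OOOO##
280 ##OOOOOO.....................................OOOOOO#O
284 #OOOOOOOO..................................OOOOOOOOO#
288 OOOOOOOOOOOO.............................OOOOOOOOOOO#
292 OOOOOOOOOOOOOOO.......................OOOOOOOOOOOOOOO
296 OOOOOOOOOOOOOOOOOOOOO..........OOOOOOOOOOOOOOOOOOOOOO
```

>>> apply_moves(rows=[{"jaw":1,"dx":0.5,"dy":1,"dz":-20,"rx":0,"ry":0,"rz":0},{"jaw":1,"dx":0.5,"dy":1,"dz":-37,"rx":0,"ry":0,"rz":0},{"jaw":1,"dx":0.5,"dy":1,"dz":-37,"rx":0,"ry":0,"rz":0},{"jaw":1,"dx":0.5,"dy":1,"dz":-37,"rx":0,"ry":0,"rz":0}])

```text
time_s: 11.65
ee_pos: [0.586, 0.0617, 0.1099]
tcp_rot: [0.267, 0.964, -0.0, -0.001]
force: [-0.4, 0.5, -1.9]
gripper_width: 0.564
finger_force: 47.2
```

```bash
cat >> look.py <<'E'
def art(c,v0,v1,dv,u0,u1,du):
    im=np.asarray(c["image"]); hsv=cv2.cvtColor(im,cv2.COLOR_RGB2HSV); g=cv2.cvtColor(im,cv2.COLOR_RGB2GRAY)
    for v in range(v0,v1,dv): print(v,"".join("Y" if 20<h<38 and s>90 else "R" if s>190 and (h<3 or h>175) else "B" if 100<h<135 and s>90 else "O" if s>90 else "#" if q<60 else "+" if q<110 else "." if q<170 else "W" for (h,s,_),q in zip(hsv[v,u0:u1:du],g[v,u0:u1:du])))
E
python3 - <<'E'
from look import *
c=look("w9"); t=np.array(c["s"]["ee_pos"])
print("pred tcp@top",P(c,[[t[0],t[1],t[2]-.004]]),"tip",P(c,[[.588,.0585,.078]]))
art(c,228,278,2,230,286,1)
E
```

```text
t 11.65 tcp [0.586  0.0617 0.1099] ydir 58.98 zdir [-1.3e-03  3.0e-04 -1.0e+00] F [-0.41  0.47 -1.91] w 0.564 ff 47.2
pred tcp@top [[257.13104729 255.08629725]] tip [[254.30110118 236.84242193]]
228 ........................................................
230 ........................................................
232 ........................................................
234 ........................................................
236 ......................WWWWWWWWW.........................
238 .................WWWWWWWWWWWWWWW.YYYYYY.................
240 .............YYYOWWWWWWWWWWWWWW.YYYYYYYYYY..............
242 ..........YYYYYYYYWWWWWWWWWWWWYYYYYYYYYYYYYY............
244 .........YYYYYYYYYYYYYOWYYYYYYYYYYYYYYYYYYYYYY..........
246 ........YYYYYYYYYYYYYYYYYYYYYYYYYYYYYYYYYYYYYYY.........
248 ......+YYYYYYYYYYYYYYYYYYYYYYYYYYYYYYYYYYYYYYYYY........
250 .....++YYYYYYYYYYYYYYYYYYYYYYYYYYYYYYYYYYYYYYYY++.......
252 .....++++...................+++++++++++++++++++++.......
254 .....+++++...................+++++++++++++OOO+++++......
256 .....++++++OOOO..................OOOOOOOOOOO++++++......
258 .....++++++++OOOOOOOOOOOOOOOOOOOOOOOOOOOOO++++++++......
260 .....+++++++++++OOOOOOOOOOOOOOOOOOOOOOO++++++++++.......
262 ......++++++++++++++OOOOOOOOOOOOOO+++++++++++++++.......
264 .......+++++++++++++++++++++++++++++++++++++++++........
266 ........+++++++++++++++++++++++++++++++++++++++.........
268 ..........+++++++++++++++++++++++++++++++++++...........
270 ............+++++++++++++++++++++++++++++++.............
272 ...............+++++++++++++++++++++++++................
274 ...................+++++++++++++++++....................
276 ........................................................
```

>>> apply_moves(rows=[{"jaw":1,"dx":0.5,"dy":-1.5,"dz":-2,"rx":0,"ry":0,"rz":0},{"jaw":1,"dx":0.5,"dy":-1.5,"dz":-2,"rx":0,"ry":0,"rz":0},{"jaw":1,"dx":0.5,"dy":-1.5,"dz":-2,"rx":0,"ry":0,"rz":0},{"jaw":1,"dx":0.5,"dy":-1.5,"dz":-2,"rx":0,"ry":0,"rz":0}])

```text
time_s: 12.1
ee_pos: [0.5873, 0.0593, 0.1085]
tcp_rot: [0.268, 0.963, 0.0, 0.0]
force: [0.4, 0.1, -2.5]
gripper_width: 0.562
finger_force: 47.2
```

Run:
```python
from look import *
c=look("w10"); t=np.array(c["s"]["ee_pos"])
print("pred tcp@top",P(c,[[t[0],t[1],t[2]-.004]]),"tip",P(c,[[.5875,.0587,.078]]))
art(c,234,252,2,230,286,1)
```

```text
t 12.1 tcp [0.5873 0.0593 0.1085] ydir 58.92 zdir [ 6.e-04 -1.e-04 -1.e+00] F [ 0.37  0.05 -2.51] w 0.562 ff 47.2
pred tcp@top [[257.1309715  255.15070497]] tip [[256.39749706 233.37464358]]
234 ........................................................
236 ......................WWWWWWWWWW........................
238 ................YYYWWWWWWWWWWWWWW.YYYYY.................
240 .............YYYYYYYYWWWWWWWWWWYYYYYYYYYYY..............
242 ..........YYYYYYYYYYYYYYYYYYYYYYYYYYYYYYYYYY............
244 .........YYYYYYYYYYYYYYYYYYYYYYYYYYYYYYYYYYYYY..........
246 ........YYYYYYYYYYYYYYYYYYYYYYYYYYYYYYYYYYYYYYY.........
248 ......+YYYYYYYYYYYYYYYYYYYYYYYYYYYYYYYYYYYYYYYYY........
250 .....+++...................++++++++++++++++++++++.......
```

>>> apply_moves(rows=[{"jaw":1,"dx":0,"dy":-0.5,"dz":-8,"rx":0,"ry":0,"rz":0},{"jaw":1,"dx":0,"dy":-0.5,"dz":-16,"rx":0,"ry":0,"rz":0},{"jaw":1,"dx":0,"dy":-0.5,"dz":-24,"rx":0,"ry":0,"rz":0},{"jaw":1,"dx":0,"dy":-0.5,"dz":-32,"rx":0,"ry":0,"rz":0},{"jaw":1,"dx":0,"dy":-0.5,"dz":-40,"rx":0,"ry":0,"rz":0},{"jaw":1,"dx":0,"dy":-0.5,"dz":-46,"rx":0,"ry":0,"rz":0},{"jaw":1,"dx":0,"dy":-0.5,"dz":-46,"rx":0,"ry":0,"rz":0}])

```text
time_s: 12.85
ee_pos: [0.5863, 0.0589, 0.0608]
tcp_rot: [0.268, 0.963, -0.0, -0.001]
force: [0.4, 0.6, -2.3]
gripper_width: 0.563
finger_force: 47.2
```

>>> apply_moves(rows=[{"jaw":1,"dx":0.5,"dy":0,"dz":-2,"rx":0,"ry":0,"rz":0},{"jaw":1,"dx":0.5,"dy":0,"dz":-4,"rx":0,"ry":0,"rz":0},{"jaw":1,"dx":0.5,"dy":0,"dz":-5,"rx":0,"ry":0,"rz":0},{"jaw":1,"dx":0.5,"dy":0,"dz":-5,"rx":0,"ry":0,"rz":0}])

```text
time_s: 13.25
ee_pos: [0.5877, 0.0588, 0.0572]
tcp_rot: [0.268, 0.963, -0.0, 0.0]
force: [-0.1, 0.1, -2.0]
gripper_width: 0.563
finger_force: 47.2
```

>>> apply_moves(rows=[{"jaw":1,"dx":0,"dy":0,"dz":-1,"rx":0,"ry":0,"rz":0},{"jaw":1,"dx":0,"dy":0,"dz":-1,"rx":0,"ry":0,"rz":0}])

```text
time_s: 13.45
ee_pos: [0.5878, 0.0588, 0.0563]
tcp_rot: [0.268, 0.963, 0.0, 0.0]
force: [0.6, -0.8, -1.1]
gripper_width: 0.563
finger_force: 47.2
```

>>> apply_moves(rows=[{"jaw":0,"dx":0,"dy":0,"dz":0,"rx":0,"ry":0,"rz":0},{"jaw":0,"dx":0,"dy":0,"dz":0,"rx":0,"ry":0,"rz":0},{"jaw":0,"dx":0,"dy":0,"dz":0,"rx":0,"ry":0,"rz":0},{"jaw":0,"dx":0,"dy":0,"dz":0,"rx":0,"ry":0,"rz":0},{"jaw":0,"dx":0,"dy":0,"dz":20,"rx":0,"ry":0,"rz":0},{"jaw":0,"dx":0,"dy":0,"dz":60,"rx":0,"ry":0,"rz":0},{"jaw":0,"dx":0,"dy":0,"dz":90,"rx":0,"ry":0,"rz":0},{"jaw":0,"dx":0,"dy":0,"dz":90,"rx":0,"ry":0,"rz":0}])

```text
time_s: 14.25
ee_pos: [0.591, 0.0586, 0.1518]
tcp_rot: [0.268, 0.963, 0.001, 0.005]
force: [0.8, 0.8, -0.3]
gripper_width: 0.998
finger_force: 0.0
```

Run:
```python
from look import *
c=look("w11"); yellow(c,.038,300)
print(P(c,[[.5873,.0587,z] for z in(.038,.052,.078)]))
art(c,130,260,4,190,310,2)
```

```text
t 14.25 tcp [0.591  0.0586 0.1518] ydir 58.93 zdir [ 1.010e-02 -9.000e-04 -9.999e-01] F [ 0.77  0.82 -0.31] w 0.998 ff 0.0
yellow [587.9  58.6  62.5  61.6  58.9]
[[254.39985025 187.15572136]
 [254.3241414  191.96385613]
 [254.15774544 202.53136923]]
130 OOOOOOOOOOOOOOOOOOOOOOO###################...OOOOOOOOOOOOOOO
134 OOOOOOOOOOOOOOOOOOO++#####+++++++++++++#######OOOOOOOOOOOOOO
138 OOOOOOOOOOOOOOOOO+++++++++++++++++++++++++++#####OOOOOOOOOOO
142 OOOOOOOOOOOOOO++++...+++++++++++++++++++++++++.++##OOOOOOOOO
146 OOOOOOOOOOOOO++.......++++++++++++++++++.........++##OOOOOOO
150 OOOOOOOOOOO++....+.++.++++++++++++++++++.++++++++.++##OOOOOO
154 OOOOOOOOOO++..YYYYYYYYYYYYYYYYYYYYYYYYYYYYYYYYYYYYYY+##OOOOO
158 OOOOOOOOO++...YYYYYYYYYYYYYYYYYYYYYYYYYYYYYYYYYYYYYY++##OOOO
162 OOOOOOWW+.....YYYYYYYYYYYYYYYO+++++YYYYYYYYYYYYYYYYY+++##OOO
166 OOWWWWW++.....YYYYYYYYYYY++++........+++YYYYYYYYYYYY++++##OO
170 WWWW.OO+......YYYYYYYYY+.................++YYYYYYYY++++++#OO
174 WOOOOOO+....+.YYYYYYY.......................YYYYYYY++++++#OO
178 OOOOOOO+..++++YYYYYYWWW......................+YYYYY++++++##O
182 O
[... 594 characters left out ...]
OOOOOYYYYYYYYYYYWW...........YYYYYYYYYYYOOOOOOOOOO
222 OOOOOOOOOOOOOOOOOOOO...............++++++++++OOOOOOOOOOOOOOO
226 OOOOOOOOOOOOOOOOOOOOOOOOO............+++OOOOOOOOOOOOOOOOOOOO
230 OOOOOOOOOOOOOOOOOOOOOOOOOOOOOOOOOOOOOOOOOOOOOOOOOOOOOOOOOOOO
234 OOOOOOOOOOOOOOOOOOOOOOOOOOOOOOOOOOOOOOOOOOOOOOOOOOOOOOOOOOOO
238 OOOOOOOOOOOOOOOOOOOOOOOOOOOOOOOOOOOOOOOOOOOOOOOOOOOOOOOOOOOO
242 OOOOOOOOOOOOOOOOOOOOOOOOOOOOOOOOOOOOOOOOOOOOOOOOOOOOOOOOOOOO
246 OOOOOOOOOOOOOOOOOOOOOOOOOOOOOOOOOOOOOOOOOOOOOOOOOOOOOOOOOOOO
250 OOOOOOOOOOOOOOOOOOOOOOOOOOOOOOOOOOOOOOOOOOOOOOOOOOOOOOOOOOOO
254 OOOOOOOOOOOOOOOOOOOOOOOOOOOOOOOOOOOOOOOOOOOOOOOOOOOOOOOOOOOO
258 OOOOOOOOOOOOOOOOOOOOOOOOOOOOOOOOOOOOOOOOOOOOOOOOOOOOOOOOOOOO
```

>>> apply_moves(rows=[{"jaw":0,"dx":-20,"dy":-30,"dz":25,"rx":0,"ry":0,"rz":7},{"jaw":0,"dx":-42,"dy":-64,"dz":50,"rx":0,"ry":0,"rz":14},{"jaw":0,"dx":-64,"dy":-98,"dz":75,"rx":0,"ry":0,"rz":21},{"jaw":0,"dx":-86,"dy":-132,"dz":95,"rx":0,"ry":0,"rz":28},{"jaw":0,"dx":-108,"dy":-166,"dz":103,"rx":0,"ry":0,"rz":35},{"jaw":0,"dx":-132,"dy":-200,"dz":103,"rx":0,"ry":0,"rz":42},{"jaw":0,"dx":-158,"dy":-237,"dz":103,"rx":0,"ry":0,"rz":48},{"jaw":0,"dx":-158,"dy":-237,"dz":103,"rx":0,"ry":0,"rz":48}])

```text
time_s: 15.1
ee_pos: [0.427, -0.1811, 0.2477]
tcp_rot: [-0.145, 0.989, 0.0, -0.001]
force: [0.4, 0.0, -0.2]
gripper_width: 1.001
finger_force: 0.0
```

>>> apply_moves(rows=[{"jaw":0,"dx":0,"dy":0,"dz":0,"rx":0,"ry":0,"rz":0},{"jaw":0,"dx":0,"dy":0,"dz":0,"rx":0,"ry":0,"rz":0},{"jaw":0,"dx":0,"dy":0,"dz":0,"rx":0,"ry":0,"rz":0}])

```text
time_s: 15.4
ee_pos: [0.43, -0.1771, 0.2486]
tcp_rot: [-0.148, 0.989, 0.0, -0.0]
force: [-0.6, -0.6, 0.3]
gripper_width: 0.999
finger_force: 0.0
```

Run:
```python
from look import *
c=look("w12"); a=look("a12","scene",False); b=look("b12","side",False)
print(np.round(c["s"]["joint_positions"],2))
im=cv2.imread("pics/w12.png"); d=pickle.load(open("d0.pkl","rb"))
A=crop(d["scene"],190,226,48,50,6); B=crop(d["side"],284,255,48,50,6)
o=np.hstack([np.vstack([im,np.zeros((216,512,3),np.uint8)]),np.vstack([A,B])[:600]]); cv2.imwrite("pics/v12.png",o)
def lab(c,f,lo,n):
    hsv=cv2.cvtColor(np.asarray(c["image"]),cv2.COLOR_RGB2HSV); m=f(hsv).astype(np.uint8)
    N,l,s,ce=cv2.connectedComponentsWithStats(m)
    print(n,[(s[i].tolist(),ce[i].round(1).tolist()) for i in range(1,N) if s[i,4]>lo])
lab(c,lambda h:(h[...,1]>190)&((h[...,0]<4)|(h[...,0]>174)),40,"red")
lab(c,lambda h:(h[...,1]>100)&(h[...,0]>105)&(h[...,0]<130)&(h[...,2]>60),20,"blue")
```

```text
t 15.4 tcp [ 0.43   -0.1771  0.2486] ydir 107.02 zdir [-8.e-04  8.e-04 -1.e+00] F [-0.61 -0.57  0.29] w 0.999 ff 0.0
t 15.45 tcp [ 0.4301 -0.1772  0.2487] ydir 107.03 zdir [-6.e-04  5.e-04 -1.e+00] F [ 0.41 -0.32 -0.43] w 1.0 ff 0.0
t 15.5 tcp [ 0.4301 -0.1773  0.2488] ydir 107.03 zdir [-4.e-04  4.e-04 -1.e+00] F [-0.61 -0.05  0.67] w 1.001 ff 0.0
[-0.64 -0.21  2.01  0.    1.33 -2.5 ]
red [([265, 163, 22, 26, 351], [276.2, 175.4]), ([225, 165, 23, 29, 375], [235.7, 179.1])]
blue [([279, 148, 18, 33, 165], [291.0, 161.2]), ([215, 154, 16, 33, 161], [220.2, 167.1])]
```

View pics/v12.png

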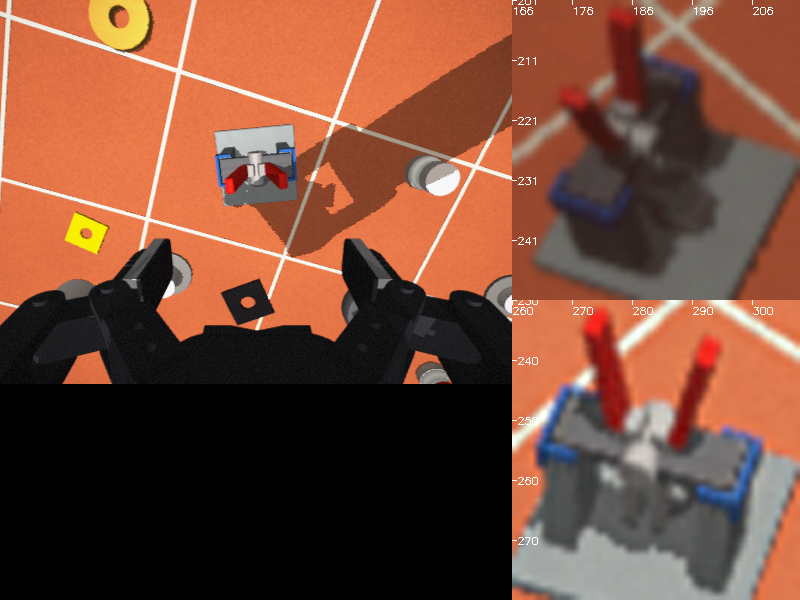

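Wrist: pliers bar centred near (256,167), blue lips at (220,167) and (291,161), red handle tops at (236,179) and (276,175), base plate spanning 214–297 × 125–207. The bar is tilted a few degrees relative to the jaws. The next numbers tell which side the ring is on.

Run:
```python
from look import *
c=pickle.load(open("w12.pkl","rb")); d=pickle.load(open("d0.pkl","rb"))
im=np.asarray(c["image"]); hsv=cv2.cvtColor(im,cv2.COLOR_RGB2HSV)
blue=(hsv[...,1]>100)&(hsv[...,0]>105)&(hsv[...,0]<130)&(hsv[...,2]>50)
for lo,hi in((210,245),(265,300)):
    v,u=np.nonzero(blue[140:190,lo:hi]); p=[( (u.min()+u.max())/2+lo,(v.min()+v.max())/2+140)]
    print("lip bbox",u.min()+lo,u.max()+lo,v.min()+140,v.max()+140, plane(c,p[0],.071))
corners=[(214.5,131),(293,125),(297,200),(222,207)]
q=np.array([plane(c,p,.006)[:2] for p in corners]); print("base corners",q.round(4).tolist(),q.mean(0))
B=np.array([.4305,-.1785]); yd=np.radians(107.0); py=np.array([np.cos(yd),np.sin(yd)]); px=np.array([py[1],-py[0]])
for sgn in(1,-1):
    C=B+sgn*.019*px; print("ring hyp",sgn,C,[P(k,[[*C,.02]])[0].round(1).tolist() for k in(c,d["scene"],d["side"])])
def gray(c,v0,v1,u0,u1,dv=1,du=1):
    g=np.asarray(c["image"]).max(2)
    for v in range(v0,v1,dv): print(v,"".join("0123456789"[x//26] for x in g[v,u0:u1:du]))
gray(c,124,210,212,300,2,1)
print("scene");gray(d["scene"],215,252,170,215)
print("side");gray(d["side"],240,285,258,310)
```

```text
lip bbox 215 230 154 186 [ 0.43528061 -0.21438638  0.071     ]
lip bbox 279 296 148 180 [ 0.40878731 -0.1500471   0.071     ]
base corners [[0.4059, -0.2404], [0.3702, -0.1489], [0.4614, -0.1117], [0.5004, -0.2052]] [ 0.43445909 -0.17654207]
ring hyp 1 [ 0.44866979 -0.17294494] [[256.0, 180.8], [195.2, 236.0], [286.3, 259.2]]
ring hyp -1 [ 0.41233021 -0.18405506] [[256.0, 150.8], [184.1, 231.1], [280.3, 270.3]]
124 8889999999988998888888989999888888988898888888888889988898888998888888765555555568888988
126 8999998888888888888888888999888889888899899888888766655555555666666667777777777765788888
128 9999999988988999999988888898766654555555566666677777777777777777777777777777777766888898
130 9998898775555445555666666667777777777777777777777777777777777777777777777777777776888898
132 8886677777777777777878888777777777777777777777777777777777777777777777777777777776888889
134 9877877778887777777777778777777777777777777777777777777777777777777777777777777776888888
136 8877788788787777777777777777777777777777777777777777777777777777777777777777777776788888
138 887677888778787777777777777777
[... 7039 characters left out ...]
3224666658888888
273 8766666666666666666666666666665333333225666668888888
274 8666666666666666666666666666666333333236666578888888
275 7666666666666666666666666666666333333246666588888888
276 6456666666666666666666666666666532333356666688888888
277 8434456666666666666666666666666643322366665888888888
278 8876333445666666666666666666666665533466665888888888
279 8888876644445666666666666666666666666666656888888888
280 8888888888633445666666666666666666666666658888888888
281 8888888888888653344566666666666666666666658888888888
282 8888888888888887644444566666666666666666568888888888
283 8888888888888888888863334456666666666666588888888888
284 8888888888888888888888866334456666666666688888888888
```

Run:
```python
from look import *
c=pickle.load(open("w12.pkl","rb")); d=pickle.load(open("d0.pkl","rb"))
print("handles top",[plane(c,p,.141)[:2].round(4).tolist() for p in((225,187),(286.5,181),(255.7,184))])
# fit: pose (x,y,yaw) of pliers by projecting known points, wrist image
from scipy.optimize import least_squares
yaw=np.radians(21.8)
def W(o,yaw,p): 
    ca,sa=np.cos(yaw),np.sin(yaw); return [o[0]+ca*p[0]-sa*p[1],o[1]+sa*p[0]+ca*p[1],p[2]]
o=plane(c,(255.7,184),.141)[:2]; print("grip",o)
for name,p in dict(topL=(0,-28.5,141),topR=(0,28.5,141),barLl=(-13,-38,74),barLu=(13,-38,74),barRl=(-13,38,74),barRu=(13,38,74)).items():
    X=W(o,yaw,np.array(p)/1000); print(name,*[P(k,[X])[0].round(1) for k in(c,d["scene"],d["side"])])
# handle tips from scene/side red blobs initial
for n in("scene","side"):
    h=cv2.cvtColor(np.asarray(d[n]["image"]),cv2.COLOR_RGB2HSV); m=((h[...,1]>180)&((h[...,0]<5)|(h[...,0]>174))).astype(np.uint8)
    N,l,s,ce=cv2.connectedComponentsWithStats(m); print(n,[s[i].tolist() for i in range(1,N) if s[i,4]>15])
```

```text
handles top [[0.4317, -0.2049], [0.4118, -0.1575], [0.4217, -0.1812]]
grip [ 0.42174829 -0.18116802]
topL [221.7 186.8] [174.1 218.1] [294.6 238.6]
topR [289.9 181.2] [184.4 201.3] [271.2 232.2]
barLl [218.7 158.4] [173.  232.3] [295.7 262.1]
barLu [221.6 182.4] [181.4 235.3] [299.  253.9]
barRl [291.3 152.4] [186.  210.8] [265.7 253.4]
barRu [292.5 176.6] [194.1 213.5] [269.3 245.6]
scene [[306, 33, 26, 17, 282], [331, 193, 13, 13, 130], [182, 202, 6, 16, 63], [174, 215, 9, 11, 34]]
side [[239, 144, 12, 10, 98], [272, 231, 7, 20, 74], [286, 236, 9, 18, 50]]
```

>>> apply_moves(rows=[{"jaw":0,"dx":-8.4,"dy":-3.9,"dz":-20,"rx":0,"ry":0,"rz":4.8},{"jaw":0,"dx":-8.4,"dy":-3.9,"dz":-50,"rx":0,"ry":0,"rz":4.8},{"jaw":0,"dx":-8.4,"dy":-3.9,"dz":-60,"rx":0,"ry":0,"rz":4.8},{"jaw":0,"dx":-8.4,"dy":-3.9,"dz":-60,"rx":0,"ry":0,"rz":4.8},{"jaw":0,"dx":-8.4,"dy":-3.9,"dz":-60,"rx":0,"ry":0,"rz":4.8}])

```text
time_s: 16.05
ee_pos: [0.4219, -0.1822, 0.1901]
tcp_rot: [-0.189, 0.982, -0.0, 0.0]
force: [-0.3, -0.8, -0.4]
gripper_width: 1.003
finger_force: 0.0
```

Run:
```python
from look import *
c=look("w13"); t=np.array(c["s"]["ee_pos"])
im=np.asarray(c["image"]); hsv=cv2.cvtColor(im,cv2.COLOR_RGB2HSV)
m=((hsv[...,1]>150)&((hsv[...,0]<5)|(hsv[...,0]>174))).astype(np.uint8)
N,l,s,ce=cv2.connectedComponentsWithStats(m); print([(s[i].tolist(),ce[i].round(1).tolist()) for i in range(1,N) if s[i,4]>60])
def W(o,yaw,p): 
    ca,sa=np.cos(yaw),np.sin(yaw); return [o[0]+ca*p[0]-sa*p[1],o[1]+sa*p[0]+ca*p[1],p[2]]
for name,p in dict(topL=(0,-28.5,141),topR=(0,28.5,141),botL=(0,-15,90),botR=(0,15,90),barLl=(-13,-38,74),barRu=(13,38,74)).items():
    print(name,P(c,[W((.4217,-.1812),np.radians(21.8),np.array(p)/1000)])[0].round(1))
art(c,180,270,4,180,332,2)
```

```text
t 16.05 tcp [ 0.4219 -0.1822  0.1901] ydir 111.75 zdir [ 1.e-03 -7.e-04 -1.e+00] F [-0.34 -0.82 -0.41] w 1.003 ff 0.0
[([219, 188, 30, 42, 663], [233.6, 208.5]), ([270, 188, 30, 41, 691], [284.6, 208.1])]
topL [215.3 221.3]
topR [303.5 221.3]
botL [240.6 197.4]
botR [277.3 197.4]
barLl [214.5 177.3]
barRu [301.9 205.9]
180 OOOOOOOOOOOOOOO.BB...................WWWW..++++++++++++++++++#BBOOOOOOOOOOOW
184 OOOOOOOOOOOOOOO.BB...................W....+++++++++++++++++++#BBOOOOOOOOOOWW
188 OOOOOOOOOOOOOOO.BB+...........+ORO++#++..++++OOORO+++++++++++#BBOOOOOOOOOWWW
192 OOOOOOOOOOOOOOOOBB+.........+ORRRRO...+.++...ORRRRRO+++++++++#BBOOOOOOOOOWWO
196 OOOOOOOOOOOOOOOOBB+.......+RRRRRRRO...+..+...RRRORRRR#+++++++#BBOOOOOOOO.WOO
200 OOOOOOOOOOOOOOOOBB#+++...RRORRRRRRR...+.++...RRRORRRROR++++++BBBOOOOOOO..OOO
204 OOOOOOOOOOOOOOOOBBB++++ORRRRRRRRRR++++....++++ORRRRRRRRRR++++BBBOOOOOO..OOOO
208 OOOOOOOOOOOOOOOO+BBBBORRRRORRRRRO+++++....+++++ORORORRORRRRBBBBBOOOOO..OOOOO
212 OOOOOOOOOOOOOOOOOO++RRRRRRRRORR++++++++++++++++++RRRRRRRRROR++OOOOOO..OOOOOO
216 OOOOOOOOOOOOOOOOOO.+RRRRRRRORR++++++++++++++++
[... 383 characters left out ...]
OOOOOOOOOOOOOOOOOOOOOOOOOOOOOOOOOOOOOO..OOOOOOOOOOOO
240 OOOOOOOOOOOOOOOOOOOOOOOOOOOOOOOOOOOOOOOOOOOOOOOOOOOOOOOOOOOOO..OOOOOOOOOOOOO
244 OOOOOOOOOOOOOOOOOOOOOOOOOOOOOOOOOOOOOOOOOOOOOOOOOOOOOOOOOOOO..OOOOOOOOOOOOOO
248 OOOOOOOOOOOOOOOOOOOOOOOOOOOOOOOOOOOOOOOOOOOOOOOOOOOOOOOOOOO..OOOOOOOOOOOOOOO
252 WWOOOOOOOOOOOOOOOOOOOOOOOOOOOOOOOOOOOOOOOOOOOOOOOOOOOOOOOO..OOOOOOOOOOOOOOOO
256 OOWWWWWWOOOOOOOOOOOOOOOOOOOOOOOOOOOOOOOOOOOOOOOOOOOOOOOOO..OOOOOOOOOOOOOOOOO
260 OOOOOOOWWWWWWOOOOOOOOOOOOOOOOOOOOOOOOOOOOOOOOOOOOOOOOOOO..OOOOOOOOOOOOOOOOOO
264 OOOOOOOOOOOOOWWWWWWOOOOOOOOOOOOOOOOOOOOOOOOOOOOOOOOOOOO..OOOOOOOOOOOOOOOOOOO
268 OOOOOOOOOOOOOOOOOOOWWWWWWOOOOOOOOOOOOOOOOOOOOOOOOOOOOO..OOOOOOOOOOOOOOOOOOOO
```

>>> apply_moves(rows=[{"jaw":0,"dx":-0.5,"dy":1.3,"dz":-20,"rx":0,"ry":0,"rz":0},{"jaw":0,"dx":-0.5,"dy":1.3,"dz":-45,"rx":0,"ry":0,"rz":0},{"jaw":0,"dx":-0.5,"dy":1.3,"dz":-62,"rx":0,"ry":0,"rz":0},{"jaw":0,"dx":-0.5,"dy":1.3,"dz":-66,"rx":0,"ry":0,"rz":0},{"jaw":0,"dx":-0.5,"dy":1.3,"dz":-66,"rx":0,"ry":0,"rz":0},{"jaw":0,"dx":-0.5,"dy":1.3,"dz":-66,"rx":0,"ry":0,"rz":0}])

```text
time_s: 16.7
ee_pos: [0.4217, -0.1815, 0.1247]
tcp_rot: [-0.188, 0.982, -0.001, 0.001]
force: [0.5, -0.2, 0.1]
gripper_width: 0.998
finger_force: 0.0
```

Run:
```python
from look import *
c=look("w14")
im=np.asarray(c["image"]); hsv=cv2.cvtColor(im,cv2.COLOR_RGB2HSV)
m=((hsv[...,1]>150)&((hsv[...,0]<5)|(hsv[...,0]>174))).astype(np.uint8)
N,l,s,ce=cv2.connectedComponentsWithStats(m); print([(s[i].tolist(),ce[i].round(1).tolist()) for i in range(1,N) if s[i,4]>100])
t=np.array(c["s"]["ee_pos"]); print(P(c,[[*t[:2],.141],[*t[:2],.125]]))
```

```text
t 16.7 tcp [ 0.4217 -0.1815  0.1247] ydir 111.73 zdir [ 0.0022 -0.0017 -1.    ] F [ 0.49 -0.18  0.07] w 0.998 ff 0.0
[([200, 216, 45, 72, 1600], [221.2, 252.6]), ([273, 216, 45, 72, 1627], [295.8, 252.2])]
[[257.98659449 279.3750471 ]
 [257.9574217  260.18900404]]
```

>>> apply_moves(rows=[{"jaw":1,"dx":0,"dy":0.3,"dz":0,"rx":0,"ry":0,"rz":0},{"jaw":1,"dx":0,"dy":0.3,"dz":0,"rx":0,"ry":0,"rz":0},{"jaw":1,"dx":0,"dy":0.3,"dz":0,"rx":0,"ry":0,"rz":0},{"jaw":1,"dx":0,"dy":0.3,"dz":0,"rx":0,"ry":0,"rz":0},{"jaw":1,"dx":0,"dy":0.3,"dz":0,"rx":0,"ry":0,"rz":0},{"jaw":1,"dx":0,"dy":0.3,"dz":0,"rx":0,"ry":0,"rz":0},{"jaw":1,"dx":0,"dy":0.3,"dz":0,"rx":0,"ry":0,"rz":0},{"jaw":1,"dx":0,"dy":0.3,"dz":0,"rx":0,"ry":0,"rz":0}], grip_force=55)

```text
time_s: 17.55
ee_pos: [0.4221, -0.1807, 0.126]
tcp_rot: [-0.188, 0.982, -0.0, 0.001]
force: [-4.2, 6.3, 18.1]
gripper_width: 0.295
finger_force: 54.7
```

>>> apply_moves(rows=[{"jaw":1,"dx":0,"dy":0,"dz":3,"rx":0,"ry":0,"rz":0},{"jaw":1,"dx":0,"dy":0,"dz":10,"rx":0,"ry":0,"rz":0},{"jaw":1,"dx":0,"dy":0,"dz":25,"rx":0,"ry":0,"rz":0},{"jaw":1,"dx":0,"dy":0,"dz":45,"rx":0,"ry":0,"rz":0},{"jaw":1,"dx":0,"dy":0,"dz":70,"rx":0,"ry":0,"rz":0},{"jaw":1,"dx":0,"dy":0,"dz":90,"rx":0,"ry":0,"rz":0},{"jaw":1,"dx":0,"dy":0,"dz":100,"rx":0,"ry":0,"rz":0},{"jaw":1,"dx":0,"dy":0,"dz":100,"rx":0,"ry":0,"rz":0}])

```text
time_s: 18.35
ee_pos: [0.4212, -0.1809, 0.2243]
tcp_rot: [-0.188, 0.982, -0.001, 0.001]
force: [0.2, 0.3, -2.0]
gripper_width: 0.294
finger_force: 54.2
```

Run:
```python
from look import *
c=look("w15"); a=look("a15","scene"); b=look("b15","side")
t=np.array(c["s"]["ee_pos"]); px=np.array([np.cos(np.radians(21.8)),np.sin(np.radians(21.8))])
G=t[:2]; C=G+.019*px
for n,k in(("scene",a),("side",b)):
    print(n,"tcp",P(k,[t])[0].round(1),"ring",P(k,[[*C,t[2]-.104]])[0].round(1),"bar",P(k,[[*G,t[2]-.054]])[0].round(1))
u,v=P(b,[[*G,t[2]-.054]])[0].astype(int); print("side");art(b,v-45,v+50,2,u-40,u+45,1)
u,v=P(a,[[*C,t[2]-.09]])[0].astype(int); print("scene");art(a,v-30,v+35,2,u-40,u+45,1)
```

```text
t 18.35 tcp [ 0.4212 -0.1809  0.2243] ydir 111.72 zdir [ 0.002  -0.0016 -1.    ] F [ 0.17  0.27 -1.98] w 0.294 ff 54.2
t 18.4 tcp [ 0.4206 -0.1805  0.2229] ydir 111.72 zdir [ 0.e+00 -1.e-04 -1.e+00] F [ 0.15  0.15 -2.3 ] w 0.296 ff 54.2
t 18.45 tcp [ 0.4202 -0.1801  0.2221] ydir 111.72 zdir [-0.0014  0.001  -1.    ] F [-0.8 -0.7 -2.8] w 0.293 ff 54.2
scene tcp [173.  190.7] ring [187.  215.8] bar [177.2 203.1]
side tcp [283.3 210.3] ring [285.  235.5] bar [282.8 226.9]
side
181 OOYYYYYWWWW+######+++++#######################################OOOOOOOOOOOWWWOOOOOOOOO
183 OOOYYYY.WWWW+####++..+##YYY#################################++OOOOOOOOOOOOOOWWWWOOOOO
185 OO..YYYY.WWWW+####++#####YYY#################################+++OOOOOOOOOOOOOOOOWWWWO
187 O...YYYYY++..+############YY+#################################+++....++++OOOOOOOOOOWW
189 .....YYYYYYYY.++###########YY+############################OOO++##+......+OOOOOOOOOOOO
191 +....+YYYYYYYYYYY###########+.#########################OOOOOOO##+##+++..OOOOOOOOOOOOO
193 +.....+YYYYYYYYY++#######################B############OOOOOOO++.+####++OOOOOO
[... 5974 characters left out ...]
OOOOOOOOOOO+B++.....+++++++...++###################OOOOOOOOOOOO++OOOOO
234 OOOOOOOOOO...OOOOOOOOOOOOOOBBB++++...+##++...++##################OOOOOOOOOOOOOOO++OOO
236 OOOOOOO...OOOOOOOOOOOOOOOOOO+####BBB+B###+++++##################OOOOOOOOOOOOOOOOOO+++
238 OOOOO...OOOOOOOOOOOOOOOOOOO+++###########++++##################OOOOOOOOOOOOOOOOOOOOOO
240 OO...OOOOOOOOOOOOOOOOOOOOO..++################################OOOOOOOOOOOOOOOOOOOOOOO
242 ...OOOOOOOOOOOOOOOOOOOOO+.....+#########################+++++OOOOOOOOOOOOOOOOOOOOOOOO
244 OOOOOOOOOOOOOOOOOOOOOOOO++.....++++###################++..++OOOOOOOOOOOOOOOOOOOOOOOOO
246 OOOOOOOOOOOOOOOOOOOOOOOOOOOO++++....+++++++++++#######++.++OOOOOOOOOOOOOOOOOOOOOOOOOO
```

>>> apply_moves(rows=[{"jaw":1,"dx":10,"dy":16,"dz":0,"rx":0,"ry":0,"rz":0},{"jaw":1,"dx":30,"dy":47,"dz":0,"rx":0,"ry":0,"rz":0},{"jaw":1,"dx":54,"dy":84,"dz":0,"rx":0,"ry":0,"rz":0},{"jaw":1,"dx":78,"dy":121,"dz":0,"rx":0,"ry":0,"rz":0},{"jaw":1,"dx":102,"dy":158,"dz":0,"rx":0,"ry":0,"rz":0},{"jaw":1,"dx":124,"dy":193,"dz":0,"rx":0,"ry":0,"rz":0},{"jaw":1,"dx":140,"dy":217,"dz":0,"rx":0,"ry":0,"rz":0},{"jaw":1,"dx":149,"dy":231,"dz":0,"rx":0,"ry":0,"rz":0}])

```text
time_s: 19.3
ee_pos: [0.5697, 0.0524, 0.2213]
tcp_rot: [-0.189, 0.982, 0.0, -0.001]
force: [-0.4, -0.4, -2.2]
gripper_width: 0.296
finger_force: 54.3
```

>>> apply_moves(rows=[{"jaw":1,"dx":0,"dy":0,"dz":-10,"rx":0,"ry":0,"rz":0},{"jaw":1,"dx":0,"dy":0,"dz":-20,"rx":0,"ry":0,"rz":0},{"jaw":1,"dx":0,"dy":0,"dz":-20,"rx":0,"ry":0,"rz":0},{"jaw":1,"dx":0,"dy":0,"dz":-20,"rx":0,"ry":0,"rz":0}])

```text
time_s: 19.7
ee_pos: [0.5689, 0.0495, 0.2022]
tcp_rot: [-0.188, 0.982, 0.0, -0.001]
force: [0.2, 0.0, -1.8]
gripper_width: 0.297
finger_force: 54.3
```

Run:
```python
from look import *
c=look("w16",save=False); a=look("a16","scene",False); b=look("b16","side",False)
t=np.array(b["s"]["ee_pos"]); px=np.array([np.cos(np.radians(21.72)),np.sin(np.radians(21.72))]); C=t[:2]+.019*px
print("ring est",C,t[2]-.106)
for n,k in(("scene",a),("side",b)):
    print(n,"ring",P(k,[[*C,t[2]-.106]])[0].round(1),"tip",P(k,[[.5875,.0587,.078]])[0].round(1),"plate",P(k,[[.5875,.0587,.052]])[0].round(1))
    u,v=P(k,[[*C,t[2]-.106]])[0].astype(int); print("origin u",u-30)
    g=np.asarray(k["image"]).max(2); h=cv2.cvtColor(np.asarray(k["image"]),cv2.COLOR_RGB2HSV)
    for r_ in range(v-24,v+22): print(r_,"".join("o" if 3<hh<20 and s>110 else "Y" if 20<=hh<38 and s>110 else "R" if s>150 else "0123456789"[x//26] for x,(hh,s,_) in zip(g[r_,u-30:u+30],h[r_,u-30:u+30])))
```

```text
t 19.7 tcp [0.5689 0.0495 0.2022] ydir 111.63 zdir [-0.0018  0.     -1.    ] F [ 0.22  0.04 -1.84] w 0.297 ff 54.3
t 19.75 tcp [0.5694 0.0496 0.203 ] ydir 111.64 zdir [-4.e-04 -1.e-04 -1.e+00] F [ 0.43  0.57 -1.92] w 0.299 ff 54.3
t 19.8 tcp [0.5697 0.0497 0.2034] ydir 111.65 zdir [ 4.e-04 -1.e-04 -1.e+00] F [-0.38 -0.77 -2.76] w 0.293 ff 54.3
ring est [0.58732964 0.05675129] 0.0973925507642346
scene ring [284.2 199.9] tip [284.3 203.4] plate [283.7 208.4]
origin u 254
175 ooooooooooooooooooo11ooooooooooooooooooo34444444444444444666
176 ooooooooooooooooooooooooooooooooooooooooo344444444444434676o
177 oooooooooooooooooooooooooo11ooooooooooooooo334444433334576oo
178 oooooooooooooooooooooooooo12oo22ooooooooooooo3333333o5566ooo
179 oooooooooooooooooooooooooo12oo112ooooooooooooooooooo6666oooo
180 oooooooooooooooooooooooooo12o2111oooooooooooooooooo577oooooo
181 3ooooooooooooooooooooooooo12oo112ooooooooooooooooo667ooooooo
182 33oooooooooooooooooooooooo12o111ooooooooooooooooo666oooooooo
183 o333oooooooooooooooo21ooo1222112oooooooooooooooo676ooooooooo
184 ooo333ooooooooooooo322oRoo22211oooooo
[... 4728 characters left out ...]
oooooooooYYYY54444444445334444oooooooooooooooooooo
182 oooooooooooooooooooYYYY44444455455444444YY4ooooooooooooooooo
183 oooooooooooooooooooYYYY34444444444444443YY22oooooooooooooooo
184 oooooooooooooooooo33YYY33444444444444443YYY235oooooooooooooo
185 5ooooooooooooooooo22YYYY3444444444444334YYY323oooooooooooooo
186 56ooooooooooooooo322YYYY333357787743333YYYYY22oooooooooooooo
187 5567oooooooooooo32223YYYY3333555553333YYYYYY223ooooooooooooo
188 oo567ooooooooooo22222YYYYY33333333333YYYYYYYY22ooooooooooooo
189 ooo5567oooooooo3442223YYYYYY5444444YYYYYYYYYY343oooooooooooo
190 ooooo567ooooooo3442223YYYYYYYYYYYYYYYYYYYYYYY343oooooooooooo
191 oooooo5569ooooo3332222YYYYYYYYYYYYYYYYYYY3334443oooooooooooo
```

>>> apply_moves(rows=[{"jaw":1,"dx":0,"dy":1.5,"dz":-3,"rx":0,"ry":0,"rz":0},{"jaw":1,"dx":0,"dy":1.5,"dz":-8,"rx":0,"ry":0,"rz":0},{"jaw":1,"dx":0,"dy":1.5,"dz":-13,"rx":0,"ry":0,"rz":0},{"jaw":1,"dx":0,"dy":1.5,"dz":-17,"rx":0,"ry":0,"rz":0},{"jaw":1,"dx":0,"dy":1.5,"dz":-17,"rx":0,"ry":0,"rz":0},{"jaw":1,"dx":0,"dy":1.5,"dz":-17,"rx":0,"ry":0,"rz":0}])

```text
time_s: 20.45
ee_pos: [0.5697, 0.052, 0.1859]
tcp_rot: [-0.188, 0.982, 0.0, -0.0]
force: [-0.5, -0.5, -2.7]
gripper_width: 0.292
finger_force: 54.3
```

>>> apply_moves(rows=[{"jaw":1,"dx":0,"dy":0,"dz":-3,"rx":0,"ry":0,"rz":0},{"jaw":1,"dx":0,"dy":0,"dz":-6,"rx":0,"ry":0,"rz":0},{"jaw":1,"dx":0,"dy":0,"dz":-8,"rx":0,"ry":0,"rz":0},{"jaw":1,"dx":0,"dy":0,"dz":-8,"rx":0,"ry":0,"rz":0}])

```text
time_s: 20.85
ee_pos: [0.5694, 0.052, 0.1776]
tcp_rot: [-0.188, 0.982, 0.0, -0.0]
force: [-0.4, -0.5, -1.7]
gripper_width: 0.294
finger_force: 54.3
```

Run:
```python
from look import *
a=look("a17","scene",False); b=look("b17","side",False)
t=np.array(b["s"]["ee_pos"]); px=np.array([np.cos(np.radians(21.72)),np.sin(np.radians(21.72))]); C=t[:2]+.019*px
print("ring est",C,t[2]-.106)
for n,k in(("scene",a),("side",b)):
    print(n,"ring",P(k,[[*C,t[2]-.106]])[0].round(1),"tip",P(k,[[.5875,.0587,.078]])[0].round(1))
    u,v=P(k,[[*C,t[2]-.106]])[0].astype(int); print("origin u",u-16)
    g=np.asarray(k["image"]).max(2); h=cv2.cvtColor(np.asarray(k["image"]),cv2.COLOR_RGB2HSV)
    for r_ in range(v-12,v+14): print(r_,"".join("o" if 3<hh<20 and s>110 else "Y" if 20<=hh<38 and s>110 else "R" if s>150 else "0123456789ABCDEFGHIJ"[x//13] for x,(hh,s,_) in zip(g[r_,u-16:u+20],h[r_,u-16:u+20])))
```

```text
t 20.85 tcp [0.5694 0.052  0.1776] ydir 111.72 zdir [-9.e-04  1.e-04 -1.e+00] F [-0.43 -0.48 -1.67] w 0.294 ff 54.3
t 20.9 tcp [0.5696 0.052  0.1778] ydir 111.72 zdir [-5.e-04  0.e+00 -1.e+00] F [-0.11  0.11 -3.09] w 0.293 ff 54.3
ring est [0.58724051 0.05904073] 0.0718477097491733
scene ring [284.1 204.5] tip [284.3 203.4]
origin u 268
192 77ooo5444RRRo55555ooooooo776oooooooo
193 o777o4444oooo5565ooooooo77oooooooooo
194 oo777533444444555oooooo77ooooooooooo
195 oooo6543334434445ooooo77oooooooooooo
196 oooo654333333344ooooo77ooooooooooooo
197 oooo6554333333oooooo78oooooooooooooo
198 oooo6654333333ooooo7oooooooooooooooo
199 ooo6555543333344o455oooooooooooooooo
200 ooo5555543334o444ooooooooooooooooooo
201 ooo44554333346666ooooooooooooooooooo
202 ooooo4433334466777oooooooooooooooooo
203 oooooooo33345556776664oooooooooooooo
204 oooooooo43345556776554oooooooooooooo
205 oooYYYYY54445556666554oYoooooooooooo
206 oooYYYYYo444444566554456oooooooooooo
207 oooYYYYYY444344556544456Yo4ooooooooo
208 oo77YYYYY5544344554444566o44oooooooo
209 oo66YYYYY5555444444445556Yo44ooooooo
210 o666YYYYY5555555444
[... 725 characters left out ...]
ooo
173 ooooooooo7655577766656ooBHJIHooooooo
174 ooooooooo765ooo99679o67oJJHHoooooooo
175 oooooooo96656oo9A76Aoo7EJIoooooooooo
176 oooooooo86556899A667CC6AIooooooooooo
177 oooooooo7654698997667747Yooooooooooo
178 oooooooo7656998998665557Yooooooooooo
179 ooooooooY6689988996666899ooooooooooo
180 oooooYYYY9899888996668999Boooooooooo
181 oooooYYYYA9998899876579999oooooooooo
182 oooooYYYY899988BA997789999YY9ooooooo
183 oooooYYYY7899999A998999997YY56oooooo
184 oooo77YYY77999999999999987YYY57ooooo
185 oooo55YYYY6899999999999768YYY669oooo
186 ooo655YYYY66789AFA9998766YYYYY56oooo
187 oo75556YYYY66678A8677666YYYYYY557ooo
188 oo55555YYYYY66677776667YYYYYYYY55ooo
189 o6555556YYYYYYA988897YYYYYYYYYY688oo
```

>>> apply_moves(rows=[{"jaw":1,"dx":0,"dy":0,"dz":-3,"rx":0,"ry":0,"rz":0},{"jaw":1,"dx":0,"dy":0,"dz":-5,"rx":0,"ry":0,"rz":0},{"jaw":1,"dx":0,"dy":0,"dz":-6,"rx":0,"ry":0,"rz":0},{"jaw":1,"dx":0,"dy":0,"dz":-6,"rx":0,"ry":0,"rz":0}])

```text
time_s: 21.35
ee_pos: [0.5696, 0.052, 0.1718]
tcp_rot: [-0.188, 0.982, 0.0, -0.0]
force: [0.1, -0.6, -3.0]
gripper_width: 0.292
finger_force: 54.3
```

>>> apply_moves(rows=[{"jaw":1,"dx":1.4,"dy":0.55,"dz":-2,"rx":0,"ry":0,"rz":0},{"jaw":1,"dx":2.8,"dy":1.1,"dz":-2,"rx":0,"ry":0,"rz":0},{"jaw":1,"dx":2.8,"dy":1.1,"dz":-2,"rx":0,"ry":0,"rz":0}])

```text
time_s: 21.65
ee_pos: [0.5727, 0.0531, 0.1701]
tcp_rot: [-0.188, 0.982, -0.0, -0.0]
force: [-0.2, -0.8, -2.0]
gripper_width: 0.294
finger_force: 54.3
```

>>> apply_moves(rows=[{"jaw":1,"dx":-2.8,"dy":-1.1,"dz":0,"rx":0,"ry":0,"rz":0},{"jaw":1,"dx":-5.6,"dy":-2.2,"dz":0,"rx":0,"ry":0,"rz":0},{"jaw":1,"dx":-5.6,"dy":-2.2,"dz":0,"rx":0,"ry":0,"rz":0}])

```text
time_s: 21.95
ee_pos: [0.5666, 0.0508, 0.1701]
tcp_rot: [-0.188, 0.982, 0.0, -0.0]
force: [-0.0, 0.1, -1.5]
gripper_width: 0.29
finger_force: 54.3
```

>>> apply_moves(rows=[{"jaw":1,"dx":2,"dy":2.5,"dz":0,"rx":0,"ry":0,"rz":0},{"jaw":1,"dx":1.9,"dy":3.4,"dz":0,"rx":0,"ry":0,"rz":0},{"jaw":1,"dx":1.9,"dy":3.4,"dz":0,"rx":0,"ry":0,"rz":0}])

```text
time_s: 22.25
ee_pos: [0.5688, 0.0537, 0.1701]
tcp_rot: [-0.189, 0.982, -0.001, -0.0]
force: [-1.3, -4.1, -1.6]
gripper_width: 0.294
finger_force: 54.5
```

>>> apply_moves(rows=[{"jaw":1,"dx":0.9,"dy":-2.3,"dz":0,"rx":0,"ry":0,"rz":0},{"jaw":1,"dx":1.8,"dy":-4.6,"dz":0,"rx":0,"ry":0,"rz":0},{"jaw":1,"dx":1.8,"dy":-4.6,"dz":0,"rx":0,"ry":0,"rz":0}])

```text
time_s: 22.55
ee_pos: [0.571, 0.0498, 0.1703]
tcp_rot: [-0.188, 0.982, 0.0, 0.0]
force: [0.7, -0.0, -1.4]
gripper_width: 0.292
finger_force: 54.3
```

>>> apply_moves(rows=[{"jaw":1,"dx":0.4,"dy":-0.9,"dz":0,"rx":0,"ry":0,"rz":0},{"jaw":1,"dx":0.5,"dy":-1.3,"dz":0,"rx":0,"ry":0,"rz":0},{"jaw":1,"dx":0.5,"dy":-1.3,"dz":0,"rx":0,"ry":0,"rz":0}])

```text
time_s: 22.85
ee_pos: [0.5711, 0.0486, 0.1701]
tcp_rot: [-0.188, 0.982, 0.0, -0.0]
force: [0.0, 0.5, -2.0]
gripper_width: 0.299
finger_force: 54.2
```

>>> apply_moves(rows=[{"jaw":1,"dx":-1.1,"dy":2.5,"dz":0,"rx":0,"ry":0,"rz":0},{"jaw":1,"dx":-1.1,"dy":2.5,"dz":0,"rx":0,"ry":0,"rz":0},{"jaw":1,"dx":-1.1,"dy":2.5,"dz":-2,"rx":0,"ry":0,"rz":0},{"jaw":1,"dx":-1.1,"dy":2.5,"dz":-4,"rx":0,"ry":0,"rz":0},{"jaw":1,"dx":-1.1,"dy":2.5,"dz":-6,"rx":0,"ry":0,"rz":0},{"jaw":1,"dx":-1.1,"dy":2.5,"dz":-7.5,"rx":0,"ry":0,"rz":0},{"jaw":1,"dx":-1.1,"dy":2.5,"dz":-7.5,"rx":0,"ry":0,"rz":0}])

```text
time_s: 23.55
ee_pos: [0.5698, 0.0509, 0.1622]
tcp_rot: [-0.188, 0.982, 0.0, -0.0]
force: [0.1, 0.2, -1.5]
gripper_width: 0.296
finger_force: 54.3
```

>>> apply_moves(rows=[{"jaw":1,"dx":0,"dy":0,"dz":-1,"rx":0,"ry":0,"rz":0},{"jaw":1,"dx":0,"dy":0,"dz":-1,"rx":0,"ry":0,"rz":0}])

```text
time_s: 23.75
ee_pos: [0.57, 0.0509, 0.1616]
tcp_rot: [-0.188, 0.982, 0.0, -0.0]
force: [-0.4, 0.3, -2.5]
gripper_width: 0.293
finger_force: 54.3
```

>>> apply_moves(rows=[{"jaw":1,"dx":0,"dy":0,"dz":-0.7,"rx":0,"ry":0,"rz":0},{"jaw":1,"dx":0,"dy":0,"dz":-1.4,"rx":0,"ry":0,"rz":0},{"jaw":1,"dx":0,"dy":0,"dz":-1.4,"rx":0,"ry":0,"rz":0}])

```text
time_s: 24.05
ee_pos: [0.57, 0.0509, 0.1601]
tcp_rot: [-0.188, 0.982, 0.0, -0.0]
force: [-0.7, -0.6, -2.4]
gripper_width: 0.3
finger_force: 54.3
```

>>> apply_moves(rows=[{"jaw":1,"dx":0,"dy":0,"dz":-0.5,"rx":0,"ry":0,"rz":0},{"jaw":1,"dx":0,"dy":0,"dz":-0.7,"rx":0,"ry":0,"rz":0},{"jaw":1,"dx":0,"dy":0,"dz":-0.7,"rx":0,"ry":0,"rz":0}])

```text
time_s: 24.35
ee_pos: [0.5701, 0.0509, 0.1597]
tcp_rot: [-0.188, 0.982, -0.0, 0.0]
force: [-1.5, -0.1, -0.5]
gripper_width: 0.297
finger_force: 54.5
```

>>> apply_moves(rows=[{"jaw":1,"dx":0,"dy":0,"dz":1,"rx":0,"ry":0,"rz":0},{"jaw":1,"dx":0,"dy":0,"dz":2.2,"rx":0,"ry":0,"rz":0},{"jaw":1,"dx":0,"dy":0,"dz":2.2,"rx":0,"ry":0,"rz":0},{"jaw":1,"dx":0,"dy":0,"dz":2.2,"rx":0,"ry":0,"rz":0},{"jaw":1,"dx":0,"dy":0,"dz":2.2,"rx":0,"ry":0,"rz":0},{"jaw":1,"dx":0,"dy":0,"dz":2.2,"rx":0,"ry":0,"rz":0}])

```text
time_s: 24.95
ee_pos: [0.57, 0.0509, 0.1616]
tcp_rot: [-0.188, 0.982, 0.0, -0.0]
force: [-0.1, 0.4, -2.2]
gripper_width: 0.297
finger_force: 54.3
```

Run:
```python
from look import *
a=look("a18","scene",False); b=look("b18","side",False)
t=np.array(b["s"]["ee_pos"]); print(np.abs(b["s"]["dq"]).max())
px=np.array([np.cos(np.radians(21.72)),np.sin(np.radians(21.72))]); C=t[:2]+.019*px; print("ring est",C,t[2]-.1062)
for n,k in(("scene",a),("side",b)):
    u,v=P(k,[[*C,t[2]-.106]])[0].astype(int); print(n,"ring",u,v,"tip",P(k,[[.5875,.0587,.078]])[0].round(1),"origin u",u-20)
    g=np.asarray(k["image"]).max(2); h=cv2.cvtColor(np.asarray(k["image"]),cv2.COLOR_RGB2HSV)
    for r_ in range(v-12,v+14): print(r_,"".join("o" if 3<hh<20 and s>110 else "Y" if 20<=hh<38 and s>110 else "R" if s>150 else "0123456789ABCDEFGHIJ"[x//13] for x,(hh,s,_) in zip(g[r_,u-20:u+20],h[r_,u-20:u+20])))
```

```text
t 24.95 tcp [0.57   0.0509 0.1616] ydir 111.72 zdir [-1.e-04  0.e+00 -1.e+00] F [-0.08  0.42 -2.17] w 0.297 ff 54.3
t 25.0 tcp [0.57   0.0509 0.1617] ydir 111.72 zdir [-1.e-04 -1.e-04 -1.e+00] F [-0.59 -0.24 -1.92] w 0.295 ff 54.3
0.0017852430840124322
ring est [0.58765398 0.05792795] 0.055481283221959846
scene ring 283 207 tip [284.3 203.4] origin u 263
195 ooooooooo6555RRRo55555ooooo77ooooooooooo
196 oooooooooo444oRRRo5655oooo77oooooooooooo
197 oooooooooo43444oo45555ooo77ooooooooooooo
198 oooooooooo543444444555oo78oooooooooooooo
199 ooooooooo654333333444578oooooooooooooooo
200 ooooooooo6543333334o568Boooooooooooooooo
201 ooooooooo65443333345678ooooooooooooooooo
202 oooooooo665544333335677ooYYYoooooooooooo
203 oooooooo5555433333346775ooYYoooooooooooo
204 oooooooo565543333445677544oYoooooooooooo
205 oooooooo4544433344556665444oYooooooooooo
206 oooooooooYY433344555566654456Yoooooooooo
207 ooooooooYYYYo3334555566555446oo4oooooooo
208 ooooooo67YYYY44455555566444456o44ooooooo
209 ooooooo66YYYY54444565566444556Yo44oooooo
210 oooooo666YYYYo4344455665445556YY44oooooo
211 oooooo6666YYYY44434
[... 945 characters left out ...]
65689976655579ooooooooooo
179 ooooooooooooY8666789976777569ooooooooooo
180 oooooooooYYYY7655678986677668Boooooooooo
181 oooooooooYYYY76557999766666589Yooooooooo
182 oooooooooYYYY665688BB976655689YY9ooooooo
183 oooooooooYYYY6579999A976656898YY68oooooo
184 oooooooo77YYY77999999986789987YYY57ooooo
185 oooooooo55YYYY6899999986689768YYY669oooo
186 ooooooo655YYYY667899999778767YYYY999Aooo
187 oooooo75556YYYY6667777776666YYYYYY767ooo
188 oooooo55555YYYYY76666666667YYYYYYY755ooo
189 ooooo6555557YYYYYY8987667YYYYYYYYYY557oo
190 ooooo4555556YYYYYYYYYYYYYYYYYYYYYYY556oo
191 ooooo7799555YYYYYYYYYYYYYYYYYYY8766565oo
192 FooJJ85665556YYYYYYYYYYYYY876565555576oo
193 BCGJJ74555555YYYYYYYYY8777665555569866oo
```

The ring surrounds the shaft (dark arc with the tip showing through), there are no lateral forces, and everything is still. Handing in.

```bash
python3 -c "
from bench import r
print(r.hand_in())"
```

```text
the job is handed in; nothing more can be done
None
```

I handed the job in at about 25 s. The sheet and plate are stacked on the spindle, and the squeezed pliers hold the spread ring about 2 mm above the plate, inside the groove; that is from camera and force readings, as no verdict came back.

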